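# Load keyed input modules into a bench pressure logger

## Robot

A 6-joint arm with a two-finger parallel gripper is mounted at the origin on the work surface. World frame = base frame: x ahead of the robot, y to its left, z up, the work surface at z = 0. Lengths are in m, angles in degrees, forces in N, time in s.
With the tool pointing down it reaches from about 0.35 to 0.775 m from the base axis. Payload 7.3 kg.
Tool frame: the origin (TCP) lies midway between the tips of the shut fingers; the grasp point (between the pads) lies robot.grip_point_offset behind it (robot.grip_point_offset is the distance from the TCP to the grasp point, in m); x points along the fingers, y is the direction in which the jaws open and shut, and the axes are right-handed (so a half turn about x gives the same grasp; the last joint's range is limited). The gripper opens to 92 mm and grips with 3 to 60 N. Pads are 19 mm wide; open, the fingers measure 130 mm over their backs; the gripper's body (75 mm by 190 mm) begins 47 mm behind the grasp point.
Start: joints at [64.229, 19.595, 87.324, -0, 73.075, -8.365], TCP at [0.157, 0.501, 0.227] pointing down, gripper open.
Joint ranges: [-145.02, 145.02], [-44.19, 115.74], [2.07, 154.8], [-57.11, 237.11], [16.16, 152.29], [-177.93, 177.93]. Speed limits (degrees/s): [147.25, 147.25, 180, 180, 180, 180].

## Interface

Orientations are given as [roll, pitch, yaw] about the fixed x, y, z axes, in that order (R = Rz(yaw) Ry(pitch) Rx(roll)).
In Python, from workcell import robot, eyes gives the robot as it stands. The module is installed in compiled form; this text tells all that it offers.
- The arm moves only by the shell command python3 -m pendant 'ROWS' [FORCE]. ROWS is JSON, a list that holds one entry, the list of rows, each a list of 7 numbers: the shift along the world's x, y, z in mm, then the turn, a rotation vector about the world's x, y, z in degrees, then the opening, from 0 (shut) to 1 (fully open). A call has 1 to 12 rows; each row shifts and turns the commanded pose from where the row before left it; what a row does not reach is not made up. A row lasts 1/10 s, in which the tool goes at most 50 mm and 8.59 degrees, less where a joint would pass 70% of its speed; a pose out of reach is approached as far as the arm can. A call with a gripper value outside its range is refused whole. The fingers move at their own pace and stop on an object; FORCE is the grip in N (left out, the last holds). Time passes only in rows, so rows that do not move let the fingers close. It gives the time, the measured TCP pose, the force and the opening at its end, in the units of the state.
- robot.sense(): the state, without advancing time (a new reading comes with each control period).
- eyes.get_image(name): name is "scene" or "top"; returns the picture (400x640x3 uint8, red, green, blue); there is no depth.
- eyes.calibration(name): a dict with "fovy" (degrees; the focal length in pixels is half the picture's height over the tangent of half this angle, whatever the lens; pixels are square), "cx", "cy" (the principal point, pixels), "extrinsics" (4x4, takes a point from world to camera coordinates). Camera axes: x right, y down, z forward; pixel columns grow to the right and rows downward; lengths in m; the calibration is good to about 2 mm. A picture is of the moment at which its call begins. calibration takes no time and is no camera call.
- robot.finish_job(): hands the job in, once; it reports no verdict.
The state is a dict: "clock": time; "joint_pos": joint angles; "joint_velocities": joint speeds; "joint_torque": joint torques, N m; "position": TCP position; "eef_rot": TCP orientation; "force": force on the tool from outside, world axes, zero at the start; "ft_torque": the same for the moment, N m; "gripper_width": opening from 0.0 (shut) to 1.0 (fully open).
Only numpy, scipy, OpenCV 4.12 (cv2) and the standard library are available. Lean on these libraries where they do the work, as an engineer would, in place of code of your own. Each camera call takes 0.05 s, during which the arm holds its last target.

## Task

Get the pressure logger ready for a run: first switch its slide switch off, then turn and seat every loose grey plug-in module on the bench in the pocket of its own outline, fully down, and only when all are in switch it on again. Also set the readout beside it so that it faces squarely ahead over the white mark on its foot and leans back 30 degrees. Let go of everything and leave the beaker, jar and wrench where they are.

Things in the scene. Friction and masses are not known exactly. Their poses are not given: they have to be found in the camera images.
- module_el (a point): L-shaped grey plastic plug-in module, 110 g: 14 mm thick plate with an upright grip fin on top (40 mm along x, 12 mm thick along y, 14 to 40 mm above the underside). Point = fin centre in plan, 20 mm above the underside; z up. Plate outline from above, mm about this point: x -40..40, y -18..12 plus an arm x -40..-6, y 12..42. May be absent.
- module_tee (a point): Module with one off-centre tab: grey plastic plug-in module, 110 g: 14 mm thick plate with an upright grip fin on top (40 mm along x, 12 mm thick along y, 14 to 40 mm above the underside). Point = fin centre in plan, 20 mm above the underside; z up. Plate outline from above, mm about this point: x -40..40, y -18..12 plus a tab x 4..28, y 12..42. May be absent.
- module_step (a point): Stepped (uneven Z) module: grey plastic plug-in module, 110 g: 14 mm thick plate with an upright grip fin on top (40 mm along x, 12 mm thick along y, 14 to 40 mm above the underside). Point = fin centre in plan, 20 mm above the underside; z up. Plate outline from above, mm about this point: x -28..26, y -18..12 plus a block x 12..52, y 12..42. May be absent.
- pocket_el (a point): Pocket cut 12 mm deep to the outline of the L-shaped module with 2.5 mm play all round, no chamfer; only that module fits, one way round. Point on the pocket floor (12 mm above the table), directly under the seated module's fin centre (seated module's point = 20 mm above it); axes = those of the seated module. The rightmost pocket seen from the robot.
- logger: The logger: a white-topped slab fixed to the bench, deck top 24 mm above the table, 180 mm (x -95..85) by 290 mm (y -145..145) about its origin, which is on the table. Three pockets in a row along its y, 90 mm apart; the slide switch lies in the strip nearest the robot, with a white dot on the on side. Pocket and switch axes are parallel to the logger's.
- pocket_tee (a point): Pocket cut 12 mm deep to the outline of the off-centre-tab module with 2.5 mm play all round, no chamfer; only that module fits, one way round. Point on the pocket floor (12 mm above the table), directly under the seated module's fin centre (seated module's point = 20 mm above it); axes = those of the seated module. The middle pocket.
- pocket_step (a point): Pocket cut 12 mm deep to the outline of the stepped module with 2.5 mm play all round, no chamfer; only that module fits, one way round. Point on the pocket floor (12 mm above the table), directly under the seated module's fin centre (seated module's point = 20 mm above it); axes = those of the seated module. The leftmost pocket seen from the robot.
- switch_ridge (a point): Ridge of the logger's slide switch, standing 9 mm out of the deck: 20 mm along x, 8 mm thick along y. Point = its centre, 4.5 mm above the deck top (28.5 mm above the table). It slides along the logger's y. There is flat free deck on both sides of the ridge.
- power (a joint): Position of the slide switch in m: 0 = fully on (left, +y of the logger, towards the white dot), 0.014 = fully off (right, -y). A detent pushes it to whichever end is nearer; about 2 to 4 N carry it across. Starts on.
- readout_pivot (a point): Crossing point of the readout's swivel axis (vertical) and tilt axis, 85 mm above the table on a fixed round foot (radius 48 mm). x points straight backwards: the front with the white mark on the foot is at -x. Does not move when the readout is turned.
- readout_bar (a point): Middle of the readout's steel bar handle: 10 mm diameter, 84 mm long along this point's y, 95 mm from the pivot along this point's z. Posts at its ends (68 mm free between) join it to the panel (110 mm wide, 14 mm thick, upper edge 40 mm below the bar). Turns with the panel: -x is the way the screen looks.
- swivel (a joint): Swivel of the readout about the vertical, rad, counter-clockwise from above positive; 0 = screen faces squarely ahead over the white mark. Friction joint (0.10 N m), stays where it is left; range -1.2..1.2.
- tilt (a joint): Tilt of the readout, rad: 0 = panel upright, positive = its top leans back, away from the side the screen faces; 30 degrees = 0.524. Friction joint (0.25 N m), stays where it is left; range -0.1..1.0.
- beaker_mid (a point): Glass beaker, 64 mm across, 85 mm high; point at its middle. Bystander: leave it where it is.
- jar_mid (a point): Amber jar with white lid, 48 mm across, 70 mm high; point at its middle. Bystander: leave it where it is.
- wrench_grip (a point): Steel wrench, 150 mm long, lying flat; point on its handle. Bystander: leave it where it is.

How it is judged (in metres and radians):
On the way, in this order (a step that is already met when the one before it is completed fails the run):
1. The switch is off, before any module is in its pocket (value of joint power above 0.012 m and horizontal distance between module_el and pocket_el above 0.02 m and horizontal distance between module_tee and pocket_tee above 0.02 m and horizontal distance between module_step and pocket_step above 0.02 m), for 0.2 s.
2. Every module present is seated in its pocket, with the switch off (value of joint power above 0.012 m and horizontal distance between module_el and pocket_el below 0.005 m and z of module_el in the frame of pocket_el between 0.016 and 0.024 m and angle between the x axis of module_el and the x axis of pocket_el, either way round below 0.1 rad and angle between each of module_el, module_tee, module_step's own z axis and vertical below 0.08 rad and horizontal distance between module_tee and pocket_tee below 0.005 m and z of module_tee in the frame of pocket_tee between 0.016 and 0.024 m and angle between the x axis of module_tee and the x axis of pocket_tee, either way round below 0.1 rad and horizontal distance between module_step and pocket_step below 0.005 m and z of module_step in the frame of pocket_step between 0.016 and 0.024 m and angle between the x axis of module_step and the x axis of pocket_step, either way round below 0.1 rad), for 0.2 s.
3. The switch is on again (value of joint power below 0.002 m), for 0.2 s.
At the end, for the whole second after the job is handed in: Every module present lies still in its own pocket (5 mm in plan, 0.10 rad in direction, 4 mm in height, level within 0.08 rad); switch joint below 0.002 (on); readout swivel within 0.12 rad of 0, tilt within 0.12 rad of 0.524 (horizontal distance between module_el and pocket_el below 0.005 m and z of module_el in the frame of pocket_el between 0.016 and 0.024 m and angle between the x axis of module_el and the x axis of pocket_el, either way round below 0.1 rad and angle between each of module_el, module_tee, module_step's own z axis and vertical below 0.08 rad and horizontal distance between module_tee and pocket_tee below 0.005 m and z of module_tee in the frame of pocket_tee between 0.016 and 0.024 m and angle between the x axis of module_tee and the x axis of pocket_tee, either way round below 0.1 rad and horizontal distance between module_step and pocket_step below 0.005 m and z of module_step in the frame of pocket_step between 0.016 and 0.024 m and angle between the x axis of module_step and the x axis of pocket_step, either way round below 0.1 rad and value of joint power below 0.002 m and value of joint swivel between -0.12 and 0.12 rad and value of joint tilt between 0.404 and 0.644 rad and linear speed of each of mod_el, mod_tee, mod_step below 0.02 m/s); the robot touches nothing.
It fails at once if The beaker is moved more than 30 mm (distance of beaker_mid from where it was at the start of the episode above 0.03 m).
It fails at once if The jar is moved more than 30 mm (distance of jar_mid from where it was at the start of the episode above 0.03 m).
It fails at once if The wrench is moved more than 30 mm (distance of wrench_grip from where it was at the start of the episode above 0.03 m).
Of mod_el, mod_tee, mod_step only 2 to 3 are there at a start; the rules pass over those that are not, and their reading is None.
At some moment in a run one of mod_el, mod_tee, mod_step may be knocked a few centimetres aside while the robot is not near it.
It also fails if it takes over 210 s, if anything falls off the work surface, if the arm or the gripper's body presses on something with over 40 N, if the wrist force passes 120 N, or if a joint passes its speed limit or range.

## Working session

There is one attempt and no reset: what is moved stays moved. The work goes in short steps, Python scripts to look and compute and a shell command to move; the robot and the scene stay as the last step left them, time stands still between calls to the robot, and variables do not carry over. Pictures are saved under pics/ and viewed, and the job is handed in when it is done.

```bash
mkdir -p pics; ls
python3 - <<'E'
from workcell import robot, eyes
import cv2, numpy as np
np.set_printoptions(precision=4,suppress=True)
print(robot.sense(), robot.grip_point_offset)
for n in("scene","top"):
    c=eyes.calibration(n); print(n,c)
    cv2.imwrite(f"pics/{n}0.png",eyes.get_image(n)[:,:,::-1])
E
```

```text
pics
{'clock': 0.0, 'joint_pos': array([64.2273, 19.6358, 87.3774,  0.0008, 73.0745, -8.3644]), 'joint_velocities': array([ 0.0229,  0.0645,  0.0559, -0.0307, -0.0428,  0.0752]), 'joint_torque': array([ -0.0003, -43.1238, -24.4215,   0.0717,   0.0559,  -0.0001]), 'position': array([0.1569, 0.5006, 0.2261]), 'eef_rot': array([ -98.8574,   89.9124, -116.2659]), 'force': array([ 0.3354, -0.1517, -0.0299]), 'ft_torque': array([-0.0049, -0.0046,  0.0386]), 'gripper_width': 1.0015780369133753} 0.0188
scene {'fovy': 53.19848438220197, 'cx': 324.5304262615944, 'cy': 204.03005490994425, 'extrinsics': array([[ 0.607 ,  0.7945, -0.0174, -0.3733],
       [ 0.53  , -0.421 , -0.7361, -0.2383],
       [-0.5922,  0.4376, -0.6766,  1.5037],
       [ 0.    ,  0.    ,  0.    ,  1.    ]])}
top {'fovy': 47.854823626023745, 'cx': 323.273290860437, 'cy': 193.26074638511946, 'extrinsics': array([[ 0.0223, -0.9995,  0.0217, -0.0264],
       [-0.9861, -0.0256, -0.1644,  0.6145],
       [ 0.1649, -0.0178, -0.9861,  1.1547],
       [ 0.    ,  0.    ,  0.    ,  1.    ]])}
```

View pics/scene0.png

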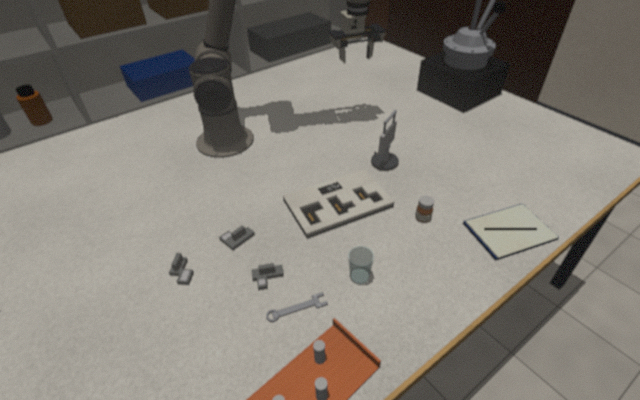

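View pics/top0.png

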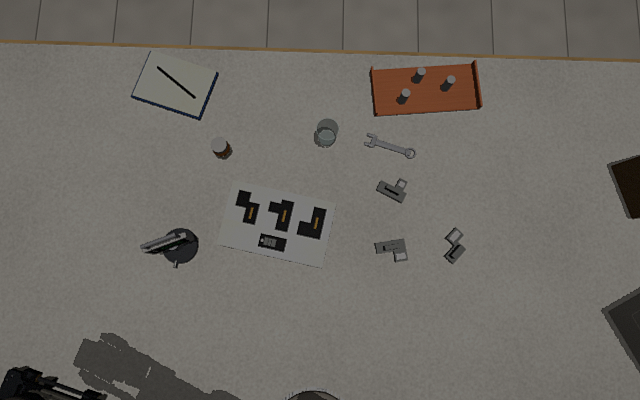

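Top view: the logger is around (277,225), with its switch at (270,242) and the readout at (175,245). The three modules are near (392,190), (392,248) and (455,245). The beaker is at (326,132), the jar at (221,148) and the wrench at (390,147). I'll zoom in.

Run:
```python
import cv2
t=cv2.imread('pics/top0.png'); s=cv2.imread('pics/scene0.png')
cv2.imwrite('pics/t_log.png',cv2.resize(t[170:280,130:345],None,fx=3.7,fy=3.7,interpolation=cv2.INTER_CUBIC))
cv2.imwrite('pics/t_mod.png',cv2.resize(t[170:270,365:475],None,fx=6,fy=6,interpolation=cv2.INTER_CUBIC))
cv2.imwrite('pics/s_mod.png',cv2.resize(s[215:295,160:290],None,fx=6,fy=6,interpolation=cv2.INTER_CUBIC))
cv2.imwrite('pics/s_log.png',cv2.resize(s[105:240,275:435],None,fx=4.4,fy=4.4,interpolation=cv2.INTER_CUBIC))
```

```text
(no output)
```

View pics/t_log.png

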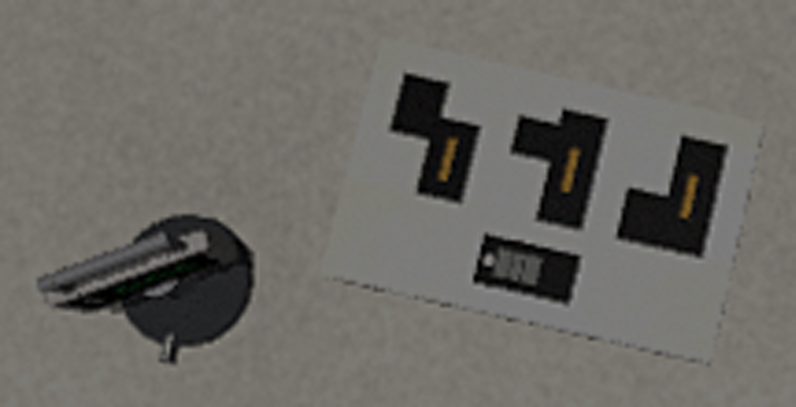

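View pics/t_mod.png

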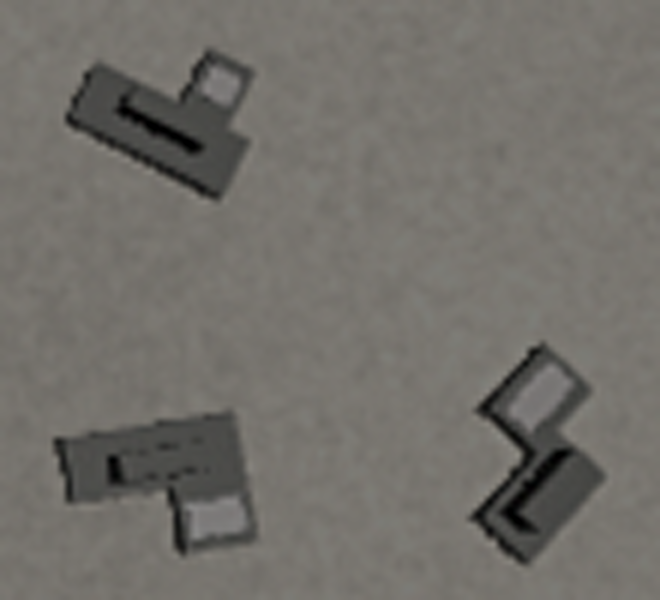

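View pics/s_mod.png

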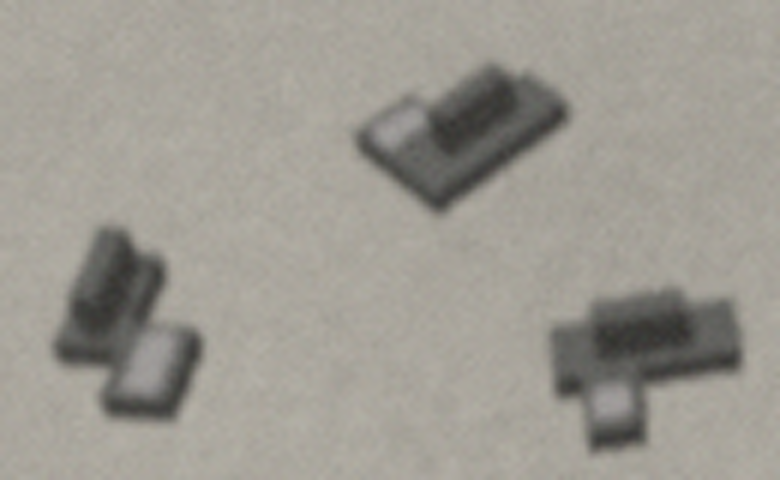

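View pics/s_log.png

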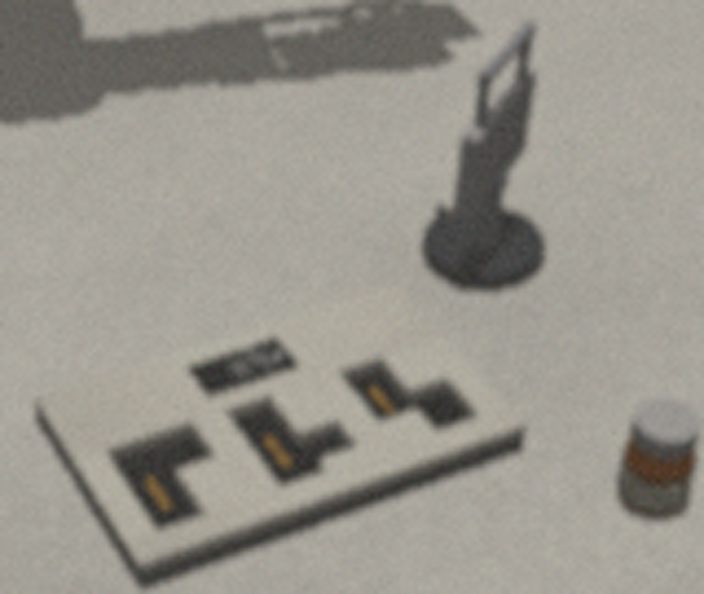

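```bash
cat > h.py <<'E'
import numpy as np, cv2
from workcell import robot, eyes
np.set_printoptions(precision=4,suppress=True)
def grab(n,k=4):
    return np.mean([eyes.get_image(n).astype(float) for _ in range(k)],0)
def cam(n):
    c=eyes.calibration(n); f=200/np.tan(np.radians(c['fovy']/2))
    K=np.array([[f,0,c['cx']],[0,f,c['cy']],[0,0,1]]); E=np.array(c['extrinsics']); return K,E
def ray(n,uv):
    K,E=cam(n); uv=np.atleast_2d(np.asarray(uv,float)); d=np.c_[uv,np.ones(len(uv))]@np.linalg.inv(K).T@E[:3,:3]
    return -E[:3,:3].T@E[:3,3], d
def cast(n,uv,z):
    C,d=ray(n,uv); return (C+d*((z-C[2])/d[:,2:]))[:, :2]
def proj(n,P):
    K,E=cam(n); q=(np.atleast_2d(P)@E[:3,:3].T+E[:3,3])@K.T; return q[:,:2]/q[:,2:]
def tri(uvt,uvs):
    A=[];b=[]
    for n,uv in(("top",uvt),("scene",uvs)):
        C,d=ray(n,uv); d=d[0]/np.linalg.norm(d[0]); M=np.eye(3)-np.outer(d,d); A.append(M); b.append(M@C)
    X=np.linalg.lstsq(np.vstack(A),np.hstack(b),rcond=None)[0]; return X
def rigid(M,W):
    "least squares yaw,t : W ~ R M + t"
    m=M.mean(0); w=W.mean(0); a=M-m; b=W-w
    th=np.arctan2((a[:,0]*b[:,1]-a[:,1]*b[:,0]).sum(),(a*b).sum())
    R=np.array([[np.cos(th),-np.sin(th)],[np.sin(th),np.cos(th)]]); t=w-R@m
    return th,t,(W-(M@R.T+t))
EL=np.array([[-40,-18],[40,-18],[40,12],[-6,12],[-6,42],[-40,42]])/1000
TEE=np.array([[-40,-18],[40,-18],[40,12],[28,12],[28,42],[4,42],[4,12],[-40,12]])/1000
STEP=np.array([[-28,-18],[26,-18],[26,12],[52,12],[52,42],[12,42],[12,12],[-28,12]])/1000
E
python3 - <<'E'
from h import *
C,_=ray("top",[0,0]);print(C, ray("scene",[0,0])[0])
for n in("top","scene"):
    im=grab(n); np.save(n+"0.npy",im)
im=np.load("top0.npy")
g=im.mean(2); 
print(im[230,280],im[225,262],im[195,340]); 
print(np.round(g[176:206:1,374:412:2]).astype(int))
E
```

```text
[0.4161 0.0098 1.2404] [ 1.2433 -0.4617  0.8356]
[64.5 64.5 63. ] [123.75 123.5  122.25] [117.  114.5 108. ]
[[112 116 114 116 117 115 118 118 114 115 117 112 115 118 113 116 113 116
  119]
 [112 114 116 119 117 116 116 117 114 115 118 114 115 110 114 113 115 117
  118]
 [115 115 117 119 115 118 117 118 118 117 118 116 116  82 112 115 117 116
  115]
 [117 117 118 116 114 118 116 117 120 120 117 120 103  60  82 115 120 114
  111]
 [116 116 121 108 103 117 115 114 118 119 118 122  35  56  67  83 116 115
  109]
 [116 118 122  73  69 105 117 115 116 114 117 113  48 113  90  68  82 119
  110]
 [118 118 113  59  70  69 107 120 117 114 116 112  68 128 122  90  69 120
  113]
 [118 118 109  74  72  71  69 107 118 117 117  99  83 122 121 120  80 120
  116]
 [116 117  78  74  73  73  66  71 106 120 122  35  97 121 119 115  94 120
  119]
 [117 115  43  74  73  73  53  72  69 107 115  52  86 120 121  96 110 118
  116]
 [118 108  62  73  74  70  43  74  71  70  97  75  66 101 121  75 117 117
  114]
 [116 106  75  74  74  63  47  76  74  72  69  73  73  71  96  76 120 116
  115]
 [116  79  74  73  
[... 739 characters left out ...]
 114  49  54  74  76  74  73  71  83 120 118
  120]
 [114 114 114 112 115 116 112 115 116  35  54  74  75  73  71  97 118 121
  116]
 [115 114 113 114 117 117 116 114 115  97  35  54  74  74  70 112 114 117
  115]
 [114 113 114 116 119 115 119 118 113 121  96  34  54  76  73 117 114 116
  115]
 [108 114 118 112 116 117 118 117 113 115 119  96  17  66  81 115 117 117
  115]
 [106 113 120 111 114 116 116 114 114 112 113 122  69  34 100 113 118 118
  117]
 [110 114 118 112 113 113 114 114 114 113 111 117 123  93 120 113 115 119
  118]
 [117 119 116 113 115 111 114 117 113 112 112 115 120 116 115 115 114 116
  117]
 [114 116 114 113 114 111 115 118 114 111 111 116 118 112 112 117 117 115
  114]]
```

```bash
cat >> h.py <<'E'
S=4
def contours(im,box,thr,minA):
    x0,y0,x1,y1=box; g=im.mean(2)[y0:y1,x0:x1].astype(np.float32)
    up=cv2.resize(g,None,fx=S,fy=S,interpolation=cv2.INTER_CUBIC)
    m=(up<thr).astype(np.uint8); m=cv2.morphologyEx(m,cv2.MORPH_CLOSE,np.ones((3,3)))
    cs,_=cv2.findContours(m,cv2.RETR_EXTERNAL,cv2.CHAIN_APPROX_NONE)
    return [((c[:,0].astype(float)+.5)/S-.5+[x0,y0],c) for c in cs if cv2.contourArea(c)>minA*S*S]
def pose(cam_,cc,models,zt,zb,play=0.):
    """pose of plate from contour; zb: height of lower edge on sides facing camera (zt if none)"""
    pts,c=cc; best=None
    for name,M in models.items():
        for eps in np.arange(3,12,.5):
            a=cv2.approxPolyDP(c,eps,True)
            if len(a)==len(M): break
        else: continue
        W=cast(cam_,(a[:,0]+.5)/S-.5+(pts[0]-((c[0,0]+.5)/S-.5)),zt)
        if cv2.contourArea(W.astype(np.float32),True)<0: W=W[::-1]
        for k in range(len(M)):
            th,t,r=rigid(M,np.roll(W,k,0)); e=np.sqrt((r**2).sum(1).mean())
            if best is None or e<best[0]: best=(e,name,th,t,np.roll(W,k,0))
    e,name,th,t,W=best; M=models[name].copy(); C,_=ray(cam_,[0,0])
    for it in range(3):
        R=np.array([[np.cos(th),-np.sin(th)],[np.sin(th),np.cos(th)]])
        A=[];b=[];ang=[];w=[]
        for i in range(len(M)):
            p,q=M[i],M[(i+1)%len(M)]; d=(q-p); L=np.linalg.norm(d); d/=L; n=np.array([d[1],-d[0]])
            nw=R@n; mid=R@((p+q)/2)+t
            z=zb if nw@(C[:2]-mid)>0 else zt
            P=cast(cam_,pts,z); l=(P-t)@R-p
            s=(np.abs(l@n-play)<.004)&(l@d>.005)&(l@d<L-.005)
            if s.sum()<8: continue
            vx,vy,x,y=cv2.fitLine(P[s].astype(np.float32),cv2.DIST_HUBER,0,.0005,.0001).ravel()
            v=np.array([vx,vy]); dw=R@d
            if v@dw<0:v=-v
            ang.append(np.arctan2(dw[0]*v[1]-dw[1]*v[0],dw@v)); w.append(L**2)
            m=(p+q)/2; A.append(nw); ctr=P[s].mean(0); b.append((ctr-R@m)@nw-play-0*L)
        th+=np.average(ang,weights=w)
        t,_,_,_=np.linalg.lstsq(np.array(A),np.array(b),rcond=None)
    res=np.array(A)@t-np.array(b)
    return dict(name=name,yaw=np.degrees(th),t=t,e=e,res=res*1000,n=len(ang))
MODS=dict(el=EL,tee=TEE,step=STEP)
def off(M,p):
    "outline grown by p"
    o=[]
    for i in range(len(M)):
        a=M[i]-M[i-1];b=M[(i+1)%len(M)]-M[i]; a=a/np.linalg.norm(a);b=b/np.linalg.norm(b)
        o.append(M[i]+p*np.array([a[1],-a[0]])+p*np.array([b[1],-b[0]]))
    return np.array(o)
POCK={k:off(v,.0025) for k,v in MODS.items()}
E
python3 - <<'E'
from h import *
im=np.load("top0.npy")
for cc in contours(im,(365,165,480,275),95,150):
    print(pose("top",cc,MODS,.014,0.))
for cc in contours(im,(232,188,330,242),80,100):
    print(cc[0].mean(0)); 
    try: print(pose("top",cc,POCK,.024,.024))
    except Exception as e: print(e)
E
```

```text
{'name': 'el', 'yaw': np.float64(100.33789089154405), 't': array([ 0.4788, -0.197 ]), 'e': np.float64(0.0015890835449921534), 'res': array([ 0.2609, -0.2468, -0.1078, -0.1358,  0.3687, -0.3826]), 'n': 6}
{'name': 'step', 'yaw': np.float64(-43.32649024471287), 't': array([ 0.4707, -0.3716]), 'e': np.float64(0.0030004662568089897), 'res': array([-0.6352, -0.859 ,  0.3367,  0.009 , -0.5351, -0.6627,  0.2366,
       -0.1873]), 'n': 8}
{'name': 'tee', 'yaw': np.float64(-116.34745141464343), 't': array([ 0.6355, -0.2006]), 'e': np.float64(0.0025479463026079263), 'res': array([-0.4251, -0.5948, -0.5566, -0.1749, -0.7244, -0.2502, -0.427 ]), 'n': 7}
[270.795  238.5378]
{'name': 'tee', 'yaw': np.float64(81.71236283438196), 't': array([0.5027, 0.1239]), 'e': np.float64(0.02172472319596551), 'res': array([2.2753, 0.    , 2.2753]), 'n': 3}
[312.489  223.5146]
{'name': 'el', 'yaw': np.float64(-11.499216998743735), 't': array([0.539 , 0.0072]), 'e': np.float64(0.0014156722211766612), 'res': array([0.6111, 0.4269, 0.2585, 0.4076, 0.3526, 0.8345]), 'n': 6}
[281.0658 213.4976]
{'name': 'tee', 'yaw': np.float64(-11.374802296449738), 't': array([0.557 , 0.0953]), 'e': np.float64(0.001586842062631639), 'res': array([0.777 , 0.6391, 0.615 , 0.4062, 0.5791, 0.3707, 0.675 ]), 'n': 7}
[247.1323 206.4066]
{'name': 'step', 'yaw': np.float64(-11.441279665235665), 't': array([0.563 , 0.1861]), 'e': np.float64(0.0013558702673181803), 'res': array([0.5608, 0.4962, 0.637 , 0.6605, 0.5993, 0.6116, 0.5984, 0.5451]), 'n': 8}
```

Run:
```python
from h import *
T=np.load("top0.npy");Sc=np.load("scene0.npy")
def orange(im,box):
    x0,y0,x1,y1=box; a=im[y0:y1,x0:x1]; w=a[...,0]-a[...,2]-12; w[w<0]=0
    m=(w>15).astype(np.uint8); n,l=cv2.connectedComponents(m,connectivity=8); o=[]
    for i in range(1,n):
        k=cv2.dilate((l==i).astype(np.uint8),np.ones((3,3)))*w
        if (l==i).sum()<4: continue
        yy,xx=np.mgrid[y0:y1,x0:x1]; o.append((float((xx*k).sum()/k.sum()),float((yy*k).sum()/k.sum()),int((l==i).sum())))
    return sorted(o)
a=orange(T,(232,185,330,240)); b=orange(Sc,(295,180,385,228)); print(a,b)
if len(a)==3==len(b):
    for p,q in zip(a,b[::-1]): print(tri(p[:2],q[:2]))
for cc in contours(Sc,(290,180,386,226),110,60):
    print(cc[0].mean(0)); 
    try: print(pose("scene",cc,POCK,.024,.024))
    except Exception as e: print(e)
big=lambda im,b,f,n: cv2.imwrite(n,cv2.resize(im[b[1]:b[3],b[0]:b[2],::-1],None,fx=f,fy=f,interpolation=cv2.INTER_CUBIC)*1.5)
big(T,(135,220,210,275),10,'pics/t_ro.png'); big(Sc,(360,105,420,175),8,'pics/s_ro.png')
big(T,(250,225,300,258),14,'pics/t_sw.png'); big(Sc,(310,175,350,200),18,'pics/s_sw.png')
```

```text
[(250.52877070619007, 212.6595466434176, 35), (283.63368869936033, 215.59886282871358, 33), (315.7533267964701, 222.75388709903348, 33)] [(310.4792869696209, 216.70901330655286, 26), (337.62837480148227, 207.16410799364743, 24), (361.1556446225785, 195.34669338677355, 22)]
[0.5622 0.1848 0.0123]
[0.5569 0.0947 0.0103]
[0.5393 0.0061 0.0103]
[358.7354 216.7722]
cannot unpack non-iterable NoneType object
[312.0206 212.0353]
{'name': 'el', 'yaw': np.float64(-11.525828099517687), 't': array([0.5402, 0.005 ]), 'e': np.float64(0.004538227919296631), 'res': array([2.2891, 1.2538, 0.9042, 1.9603, 1.3849, 3.2141]), 'n': 6}
[340.5262 204.5203]
{'name': 'tee', 'yaw': np.float64(-11.497069779820714), 't': array([0.5587, 0.0929]), 'e': np.float64(0.005311156852115123), 'res': array([2.5725, 2.6099, 2.746 , 1.2558, 2.5509, 1.3167, 2.8051]), 'n': 7}
[367.192 194.679]
{'name': 'step', 'yaw': np.float64(-11.771870314718784), 't': array([0.5648, 0.1841]), 'e': np.float64(0.00481001125116879), 'res': array([1.896 , 2.7061, 1.9806, 2.5481, 1.7215, 2.7267, 2.155 , 2.5275]), 'n': 8}
[329.6934 188.0417]
Weights sum to zero, can't be normalized[ WARN:0@0.616] global loadsave.cpp:1063 imwrite_ Unsupported depth image for selected encoder is fallbacked to CV_8U.
```

View pics/t_ro.png

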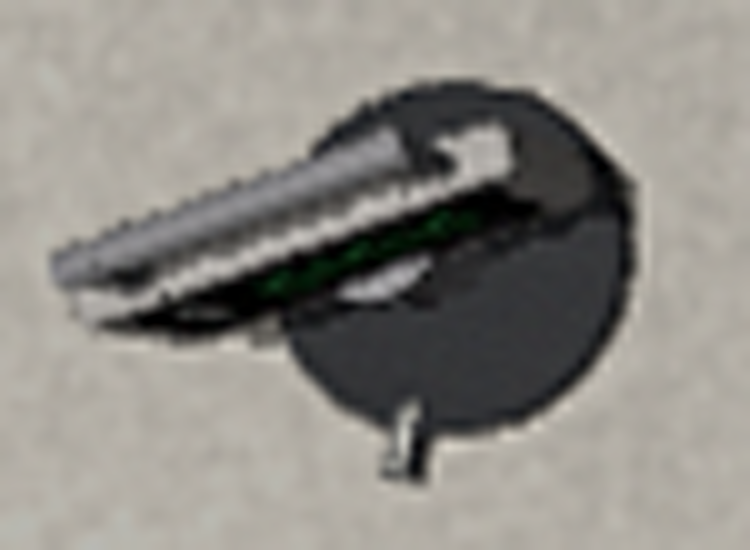

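View pics/s_ro.png

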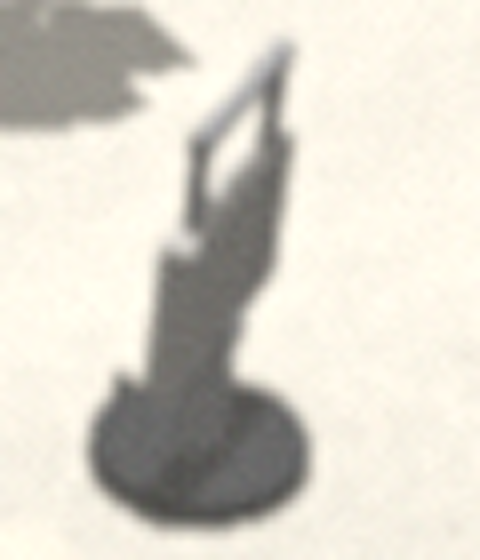

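View pics/t_sw.png

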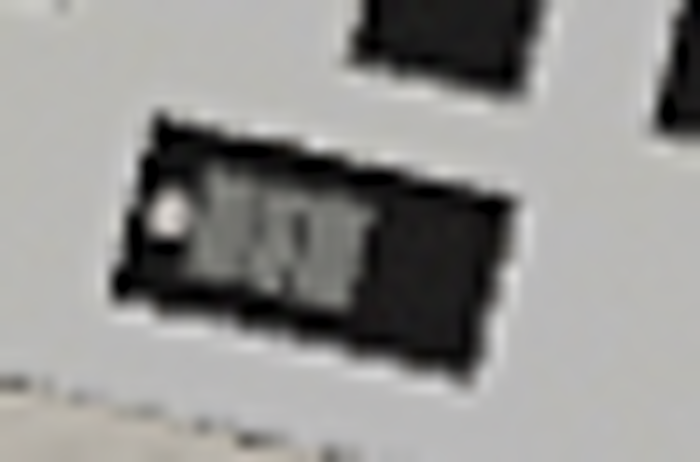

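View pics/s_sw.png

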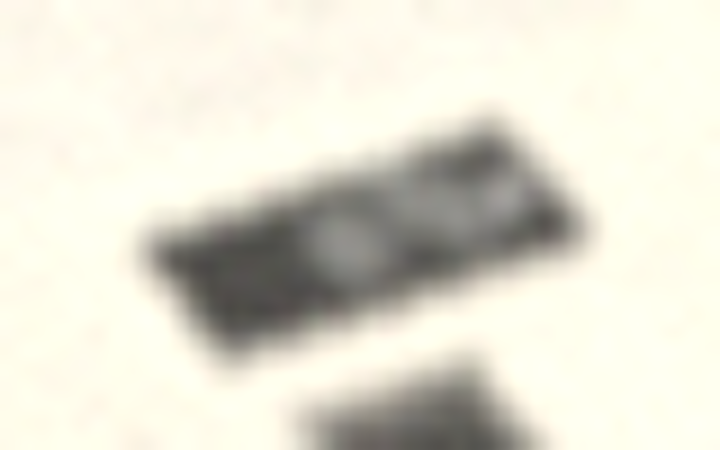

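Run:
```python
from h import *
from scipy.spatial.transform import Rotation as Ro
f=lambda a:np.array(a)-0.5+0.5/10
a=tri((140.5,246.0),(395.8,110.3)); b=tri((174,234),(384.6,122.3)); print("bar ends",a,b,np.linalg.norm(a-b),(a+b)/2)
# foot circle: fit dark
T=np.load("top0.npy")
g=T.mean(2)
# right/top/bottom boundary points of foot from crop
pts=np.array([[460,80],[600,150],[632,225],[600,340],[530,410],[450,437],[380,420],[300,340],[345,120]])/10+[134.55,219.55]
W=cast("top",pts,.012); A=np.c_[2*W,np.ones(len(W))]; s=np.linalg.lstsq(A,(W**2).sum(1),rcond=None)[0]
print("foot",s[:2],np.sqrt(s[2]+s[:2]@s[:2]))
m=cast("top",np.array([[410,450]])/10+[134.55,219.55],.012); print("mark",m, np.degrees(np.arctan2(*(s[:2]-m[0])[::-1])))
print("ridge",cast("top",[[269.7,241.7]],.033))
sl=np.array([[155,115],[515,195],[475,375],[115,295]])/14+[249.54,224.54]; P=cast("top",sl,.024);print("slot",P,P.mean(0))
st=robot.sense(); R=Ro.from_euler('xyz',st['eef_rot'],degrees=True).as_matrix(); print(R, st['clock'])
```

```text
bar ends [0.4589 0.4118 0.1818] [0.4878 0.3364 0.18  ] 0.0807827764103023 [0.4733 0.3741 0.1809]
foot [0.4703 0.3704] 0.047215744062091454
mark [[0.4181 0.3783]] -8.64745065443091
ridge [[0.4837 0.1277]]
slot [[0.5075 0.154 ]
 [0.4939 0.0844]
 [0.4594 0.0908]
 [0.473  0.1601]] [0.4835 0.1223]
[[-0.      0.2991  0.9542]
 [-0.      0.9542 -0.2991]
 [-1.     -0.     -0.    ]] 0.5
```

Top and scene agree to within 2 mm on the pockets. The switch ridge is near (0.484, 0.128). I'll do the switch first.

```bash
python3 -m pendant '[[[27,-31,0,0,0,0.5,0.4],[27,-31,0,0,0,0.5,0.4],[27,-31,0,0,0,0.5,0.4],[27,-31,0,0,0,0.5,0.4],[27,-31,0,0,0,0.5,0.4],[27,-31,0,0,0,0.5,0.4],[27,-31,0,0,0,0.5,0.4],[27,-31,0,0,0,0.5,0.4],[27,-31,0,0,0,0.5,0.4],[27,-31,0,0,0,0.5,0.4],[27,-31,0,0,0,0.5,0.4],[27,-31,0,0,0,0.5,0.4]]]' 10
```

```text
clock: 1.7
position: [0.482, 0.1275, 0.2269]
eef_rot: [38.3, 90.0, 26.9]
force: [0.1, 0.4, 0.0]
gripper_width: 0.398
```

```bash
cat > st.py <<'E'
from h import *
from scipy.spatial.transform import Rotation as Ro
def show():
    s=robot.sense(); R=Ro.from_euler('xyz',s['eef_rot'],degrees=True).as_matrix()
    print("t",s['clock'],"p",s['position']*1000,"yawY",np.degrees(np.arctan2(R[1,1],R[0,1])),"tiltxz",R[:,0],"F",s['force'],"T",s['ft_torque'],"w",s['gripper_width']*92,"q",s['joint_pos'])
if __name__=="__main__": show()
E
python3 st.py; python3 -m pendant '[[[1,1,-40,0,0,0,0.4],[1,0,-40,0,0,0,0.4],[0,0,-40,0,0,0,0.4],[0,0,-40,0,0,0,0.4],[0,0,-20,0,0,0,0.4],[0,0,-10,0,0,0,0.4],[0,0,-6,0,0,0,0.4],[0,0,-3,0,0,0,0.4],[0,0,0,0,0,0,0.4]]]' 10; python3 st.py
python3 - <<'E'
from h import *
for n,b in(("top",(215,180,345,275)),("scene",(280,120,410,235))):
    im=grab(n,1)[b[1]:b[3],b[0]:b[2],::-1]; cv2.imwrite(f'pics/{n}_sw1.png',np.clip(cv2.resize(im,None,fx=5,fy=5,interpolation=2)*1.4,0,255).astype(np.uint8))
E
```

```text
t 1.7 p [481.9958 127.4994 226.8936] yawY 78.60610449015776 tiltxz [ 0.0004  0.0002 -1.    ] F [0.0631 0.3642 0.0092] T [-0.0012 -0.0516 -0.0093] w 36.64503601460917 q [  5.9959  16.8043  91.3583   0.0102  71.8121 -72.6134]
clock: 2.6
position: [0.4836, 0.1301, 0.0284]
eef_rot: [20.7, 89.9, 9.3]
force: [-0.1, -0.4, 0.5]
gripper_width: 0.401
t 2.6 p [483.6354 130.0645  28.4045] yawY 78.59469612758826 tiltxz [ 0.0015  0.0002 -1.    ] F [-0.0969 -0.3583  0.4661] T [ 0.0029  0.0333 -0.0144] w 36.87658826019325 q [  6.2748  31.7405 104.6456   0.0066  43.5282 -72.3246]
```

View pics/scene_sw1.png

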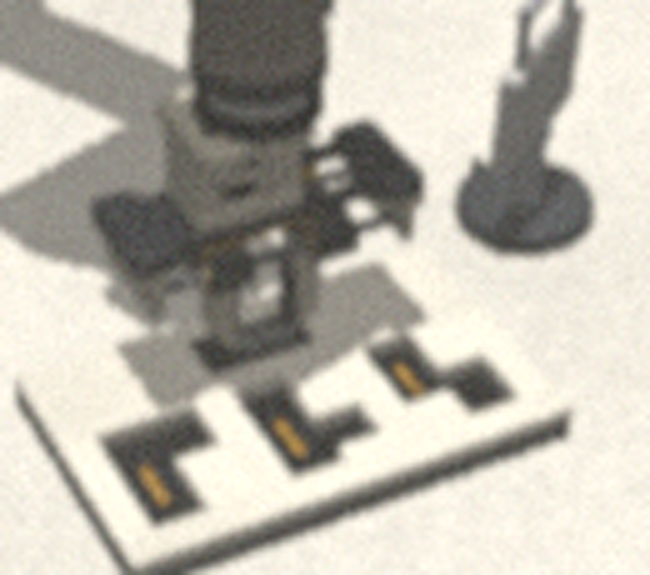

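The scene picture shows the fingers straddling the switch on the deck. I'll close and slide.

```bash
python3 -m pendant '[[[0,0,-2,0,0,0,0.2],[0,0,0,0,0,0,0.1],[0,0,0,0,0,0,0.05],[0,0,0,0,0,0,0.05],[0,0,0,0,0,0,0.05]]]' 5; python3 st.py
```

```text
clock: 3.2
position: [0.4829, 0.1295, 0.0258]
eef_rot: [-98.2, 90.0, -109.6]
force: [-1.0, -4.7, 1.7]
gripper_width: 0.085
t 3.2 p [482.9447 129.4701  25.8067] yawY 78.61518452923123 tiltxz [-0.0003 -0.0008 -1.    ] F [-1.0347 -4.652   1.724 ] T [-0.721   0.1134  0.037 ] w 7.8312231338530225 q [  6.2456  31.9806 104.7781  -0.0626  43.2621 -72.324 ]
```

```bash
python3 -m pendant '[[[-0.6,-3,0,0,0,0,0.05],[-0.6,-3,0,0,0,0,0.05],[-0.6,-3,0,0,0,0,0.05],[-0.6,-3,0,0,0,0,0.05],[-0.6,-3,0,0,0,0,0.05],[0,0,0,0,0,0,0.05],[0,0,0,0,0,0,0.05]]]' 5; python3 st.py
```

```text
clock: 3.9
position: [0.4802, 0.1156, 0.0258]
eef_rot: [78.6, 89.9, 67.2]
force: [-0.7, 5.7, 1.4]
gripper_width: 0.085
t 3.9 p [480.1644 115.5967  25.8016] yawY 78.55635827373108 tiltxz [ 0.0006  0.0014 -1.    ] F [-0.7335  5.6506  1.4359] T [0.8781 0.0285 0.0203] w 7.855580721265223 q [  4.5865  31.5046 105.8198   0.1146  42.6354 -74.0541]
```

```bash
python3 -m pendant '[[[0,0,0,0,0,0,0.4],[0,0,0,0,0,0,0.5],[0,0,15,0,0,0,0.5],[0,0,35,0,0,-7.5,0.5],[0,-10,40,0,0,-7.5,0.5],[0,-30,10,0,0,-7.5,0.5],[0,-40,0,0,0,-7.5,0.5],[0,-40,0,0,0,-7.5,0.5],[0,-30,0,0,0,-7.5,0.5],[0,0,0,0,0,0,0.5]]]' 5; python3 st.py
python3 - <<'E'
from h import *
T=grab("top",2); cv2.imwrite('pics/top2.png',T[:,:,::-1].astype(np.uint8))
for cc in contours(T,(365,165,480,275),95,150): print(pose("top",cc,MODS,.014,0.))
b=(215,180,345,275);cv2.imwrite('pics/top2l.png',np.clip(cv2.resize(T[b[1]:b[3],b[0]:b[2],::-1],None,fx=5,fy=5,interpolation=2)*1.4,0,255).astype(np.uint8))
E
```

```text
clock: 4.9
position: [0.4801, -0.0383, 0.1258]
eef_rot: [-10.1, 89.9, -67.0]
force: [0.1, -0.6, -0.2]
gripper_width: 0.501
t 4.9 p [480.0917 -38.3152 125.7513] yawY 33.194946280378105 tiltxz [ 0.0004 -0.001  -1.    ] F [ 0.0893 -0.6442 -0.1896] T [-0.0143  0.01   -0.009 ] w 46.083538792001384 q [-13.6583  21.5426 102.2765  -0.0579  56.145  -46.821 ]
{'name': 'step', 'yaw': np.float64(-43.21495954725923), 't': array([ 0.4707, -0.3716]), 'e': np.float64(0.0024119721287990527), 'res': array([-0.3629, -0.5865,  0.5361,  0.2426, -0.243 , -0.3193,  0.4161,
       -0.0247]), 'n': 8}Traceback (most recent call last):
  File "<stdin>", line 3, in <module>
  File "h.py", line 50, in pose
    e,name,th,t,W=best; M=models[name].copy(); C,_=ray(cam_,[0,0])
    ^^^^^^^^^^^^^
TypeError: cannot unpack non-iterable NoneType object
```

View pics/top2.png

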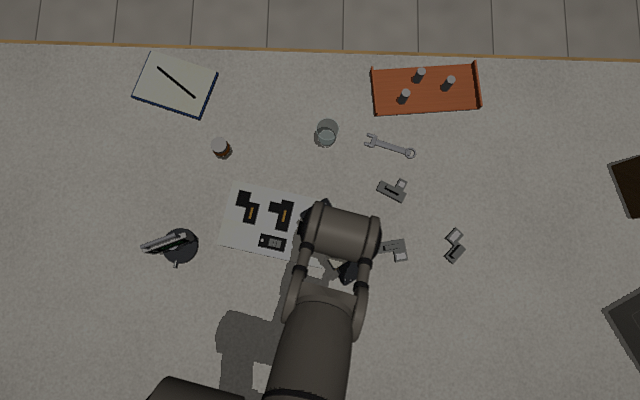

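The switch is off in the top view: the slider has moved away from the dot at (263,240). Next I pick the L module.

```bash
python3 -m pendant '[[[0,-40,0,0,0,-7.6,0.5],[0,-40,0,0,0,-7.6,0.5],[-1,-40,-20,0,0,-7.7,0.5],[-0.3,-38.7,-30,0,0,0,0.5],[0,0,-30,0,0,0,0.5],[0,0,-18,0,0,0,0.5],[0,0,-8,0,0,0,0.5],[0,0,-2.5,0,0,0,0.5],[0,0,0,0,0,0,0.5]]]' 20; python3 st.py
python3 - <<'E'
from h import *
for n,b in(("top",(340,180,480,280)),("scene",(160,190,300,290))):
    im=grab(n,1)[b[1]:b[3],b[0]:b[2],::-1]; cv2.imwrite(f'pics/{n}_el1.png',np.clip(cv2.resize(im,None,fx=5,fy=5,interpolation=2)*1.4,0,255).astype(np.uint8))
E
```

```text
clock: 5.9
position: [0.4793, -0.1931, 0.0177]
eef_rot: [54.0, 90.0, -25.2]
force: [-0.8, -0.4, 0.5]
gripper_width: 0.499
t 5.9 p [ 479.2963 -193.1224   17.6635] yawY 10.796088903520216 tiltxz [ 0.0006 -0.0003 -1.    ] F [-0.8336 -0.3987  0.4869] T [-0.1042  0.0312  0.0362] w 45.884029608203946 q [-30.4505  33.9622 102.4474   0.0053  43.5512 -41.2504]
```

View pics/scene_el1.png

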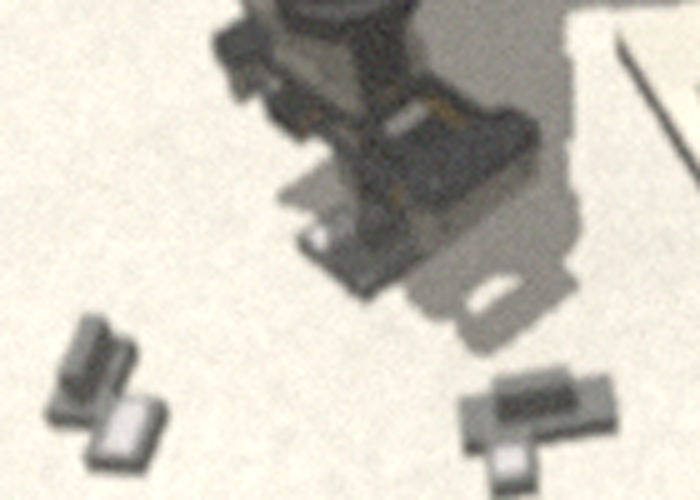

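```bash
python3 -m pendant '[[[-0.5,-3.9,-0.6,0,0,-0.5,0.5],[0,0,0,0,0,0,0.3],[0,0,0,0,0,0,0.1],[0,0,0,0,0,0,0.05],[0,0,0,0,0,0,0.05],[0,0,0,0,0,0,0.05],[0,0,0,0,0,0,0.05],[0,0,0,0,0,0,0.05]]]' 20; python3 st.py
```

```text
clock: 6.8
position: [0.4784, -0.1976, 0.0167]
eef_rot: [62.8, 90.0, -17.0]
force: [0.3, -0.6, 1.3]
gripper_width: 0.126
t 6.8 p [ 478.3698 -197.6463   16.6853] yawY 10.193338689397885 tiltxz [ 0.0003 -0.0001 -1.    ] F [ 0.2855 -0.629   1.2787] T [-0.1344 -0.0855  0.0361] w 11.618607537081326 q [-30.9401  34.1257 102.3265   0.0071  43.5281 -41.1386]
```

```bash
python3 -m pendant '[[[0,0,15,0,0,0,0.05],[0,0,30,0,0,0,0.05],[0,0,30,0,0,-6,0.05],[5,18,0,0,0,-8,0.05],[5,18,0,0,0,-8,0.05],[5,18,0,0,0,-8,0.05],[5,18,0,0,0,-8,0.05],[5,18,0,0,0,-8,0.05],[5,18,0,0,0,-8,0.05],[5,18,0,0,0,-8,0.05],[5,18,0,0,0,-8,0.05],[5,18,0,0,0,-8,0.05]]]' 20; python3 st.py
```

```text
clock: 8.0
position: [0.523, -0.0348, 0.0913]
eef_rot: [-26.6, 89.9, 175.3]
force: [0.1, -1.1, -1.5]
gripper_width: 0.127
t 8.0 p [522.9943 -34.7942  91.3212] yawY -68.13616140994316 tiltxz [-0.001   0.0001 -1.    ] F [ 0.0956 -1.0901 -1.5003] T [-0.0625  0.1416  0.0419] w 11.675867607866099 q [-12.1831  28.1003  97.7537  -0.0089  54.2008  55.9583]
```

```bash
python3 -m pendant '[[[5,15,0,0,0,-8,0.05],[5,15,0,0,0,-8,0.05],[5,12,0,0,0,-8,0.05],[0,0,0,0,0,-8,0.05],[0,0,0,0,0,-1.6,0.05],[0,0,0,0,0,0,0.05]]]' 20; python3 st.py
```

```text
clock: 8.6
position: [0.5379, 0.0063, 0.0914]
eef_rot: [16.4, 90.0, -174.9]
force: [-0.3, 0.1, -1.6]
gripper_width: 0.129
t 8.6 p [537.9062   6.3071  91.3735] yawY -101.27108013319415 tiltxz [-0.0008 -0.0001 -1.    ] F [-0.2988  0.1254 -1.561 ] T [-0.1159  0.1988 -0.0291] w 11.834738866575638 q [-7.4868 29.293  95.5252 -0.0128 55.229  93.7916]
```

```bash
python3 -m pendant '[[[1,0.9,-20,0,0,-0.2,0.05],[0,0,-18,0,0,0,0.05],[0,0,-6,0,0,0,0.05],[0,0,0,0,0,0,0.05]]]' 20; python3 st.py
python3 - <<'E'
from h import *
for n,b in(("top",(220,170,360,270)),("scene",(270,140,410,240))):
    im=grab(n,2)[b[1]:b[3],b[0]:b[2],::-1]; cv2.imwrite(f'pics/{n}_el2.png',np.clip(cv2.resize(im,None,fx=5.5,fy=5.5,interpolation=2)*1.4,0,255).astype(np.uint8))
E
```

```text
clock: 9.0
position: [0.5385, 0.0071, 0.0469]
eef_rot: [6.9, 89.9, 175.3]
force: [-0.4, -0.7, -0.5]
gripper_width: 0.129
t 9.0 p [538.5345   7.0798  46.8855] yawY -101.54092653780398 tiltxz [-0.0022  0.0002 -1.    ] F [-0.4233 -0.7321 -0.4844] T [-0.0535  0.1917 -0.0341] w 11.838981193308422 q [-7.3984 33.0258 97.5753 -0.0079 49.5252 94.1477]
```

View pics/scene_el2.png

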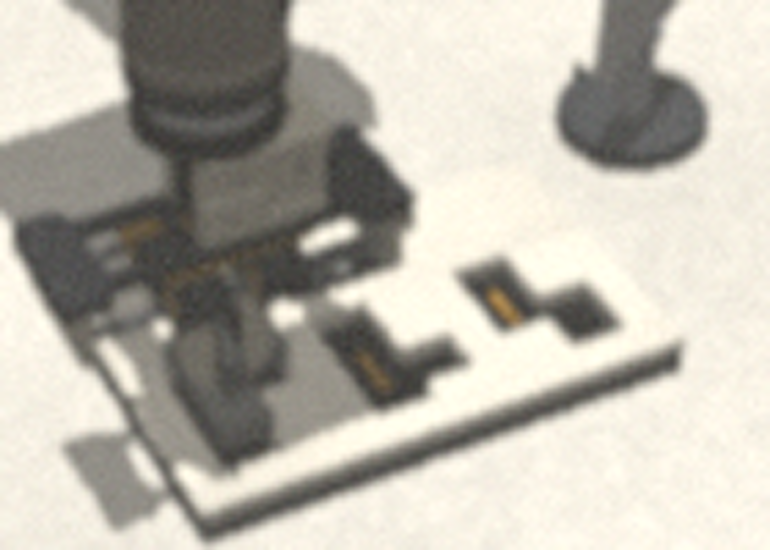

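View pics/top_el2.png

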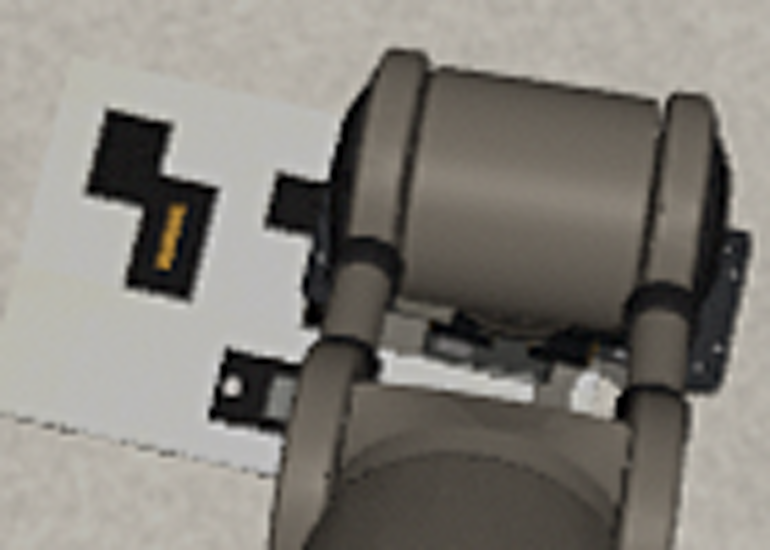

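The scene picture shows the L module over its pocket (the pocket is covered), correctly oriented. I'll lower it by feel.

```bash
python3 -m pendant '[[[0.5,0.2,-4,0,0,0.1,0.05],[0,0,-3,0,0,0,0.05],[0,0,-3,0,0,0,0.05],[0,0,0,0,0,0,0.05]]]' 20; python3 st.py;  python3 -m pendant '[[[0,0,-3,0,0,0,0.05],[0,0,-2,0,0,0,0.05],[0,0,0,0,0,0,0.05]]]' 20; python3 st.py
```

```text
clock: 9.6
position: [0.5411, 0.0072, 0.0382]
eef_rot: [-178.5, 89.8, -10.0]
force: [2.1, -0.1, 2.4]
gripper_width: 0.127
t 9.6 p [541.1432   7.2103  38.2414] yawY -101.50787460154633 tiltxz [ 0.0031 -0.0006 -1.    ] F [ 2.1375 -0.1273  2.3883] T [-0.0836 -0.031  -0.0692] w 11.64869410161025 q [-7.3471 33.8511 97.7881 -0.0115 48.1787 94.1684]
clock: 9.9
position: [0.5425, 0.0069, 0.0339]
eef_rot: [-177.8, 89.6, -9.3]
force: [4.8, -1.4, 4.2]
gripper_width: 0.126
t 9.9 p [542.4527   6.9423  33.8824] yawY -101.51499368286164 tiltxz [ 0.0062 -0.001  -1.    ] F [ 4.84   -1.4024  4.2346] T [-0.2291 -0.4699 -0.0447] w 11.575371608380825 q [-7.3556 34.2622 97.9078 -0.0163 47.471  94.1704]
```

```bash
python3 -m pendant '[[[3,0,0,0,0,0,0.05],[0,0,0,0,0,0,0.05]]]' 20; python3 st.py;  python3 -m pendant '[[[0,0,-3,0,0,0,0.05],[0,0,-2,0,0,0,0.05],[0,0,0,0,0,0,0.05]]]' 20; python3 st.py
```

```text
clock: 10.1
position: [0.5428, 0.0072, 0.0336]
eef_rot: [111.5, 90.0, -80.0]
force: [-3.7, -2.0, 11.1]
gripper_width: 0.126
t 10.1 p [542.8238   7.1538  33.5691] yawY -101.48928669607534 tiltxz [ 0.0001 -0.0007 -1.    ] F [-3.6855 -2.0065 11.1066] T [-0.3468  0.6819  0.0364] w 11.603514051450091 q [-7.3129 34.4677 97.5383 -0.0508 47.9822 94.2104]
clock: 10.4
position: [0.5434, 0.007, 0.032]
eef_rot: [168.1, 89.8, -23.3]
force: [-10.0, -1.6, 38.6]
gripper_width: 0.13
t 10.4 p [543.4456   7.0153  32.0013] yawY -101.47166930820309 tiltxz [ 0.003  -0.0013 -1.    ] F [-10.0188  -1.6004  38.5864] T [-0.1923  2.2425 -0.0429] w 11.971262299292967 q [-7.3109 34.584  97.6479 -0.0698 47.5889 94.2077]
```

```bash
python3 -m pendant '[[[0,0,4,0,0,0,0.05],[0,0,0,0,0,0,0.05]]]' 20; python3 st.py
python3 - <<'E'
from h import *
for n,b in(("scene",(280,170,360,240)),):
    im=grab(n,3)[b[1]:b[3],b[0]:b[2],::-1]; cv2.imwrite(f'pics/{n}_el3.png',np.clip(cv2.resize(im,None,fx=8,fy=8,interpolation=2)*1.6,0,255).astype(np.uint8))
E
```

```text
clock: 10.6
position: [0.543, 0.0074, 0.0323]
eef_rot: [179.3, 89.9, -12.2]
force: [-0.4, -0.1, 10.8]
gripper_width: 0.127
t 10.6 p [542.9934   7.4323  32.3371] yawY -101.50524233311897 tiltxz [ 0.0012 -0.0003 -1.    ] F [-0.4436 -0.1295 10.7522] T [0.0018 0.5895 0.0373] w 11.70432112318773 q [-7.3    34.5642 97.6131 -0.0079 47.7549 94.2105]
```

View pics/scene_el3.png

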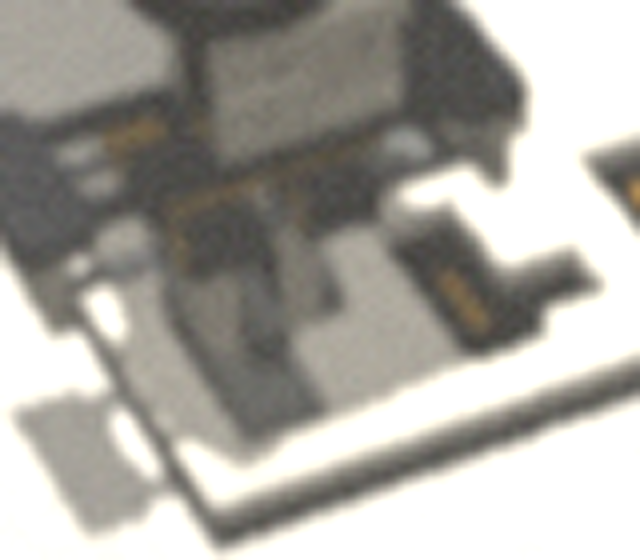

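```bash
python3 -m pendant '[[[0,0,10,0,0,0,0.05],[0,0,10,0,0,0,0.05],[0,0,10,0,0,0,0.05],[0,0,0,0,0,0,0.05]]]' 20; python3 st.py
python3 - <<'E'
from h import *
for n,b in(("scene",(280,150,360,230)),):
    im=grab(n,3); np.save("s3.npy",im); im=im[b[1]:b[3],b[0]:b[2],::-1]; cv2.imwrite(f'pics/{n}_el4.png',np.clip(cv2.resize(im,None,fx=7.5,fy=7.5,interpolation=2)*1.8,0,255).astype(np.uint8))
E
```

```text
clock: 11.15
position: [0.5436, 0.0075, 0.0631]
eef_rot: [-176.5, 89.9, -8.0]
force: [-0.4, -0.5, -1.4]
gripper_width: 0.127
t 11.15 p [543.6199   7.453   63.0575] yawY -101.5010678126035 tiltxz [ 0.0025 -0.0003 -1.    ] F [-0.4109 -0.4885 -1.4476] T [-0.0381  0.1328  0.043 ] w 11.716274200393702 q [-7.2918 31.9534 96.2408 -0.0022 51.662  94.2107]
```

View pics/scene_el4.png

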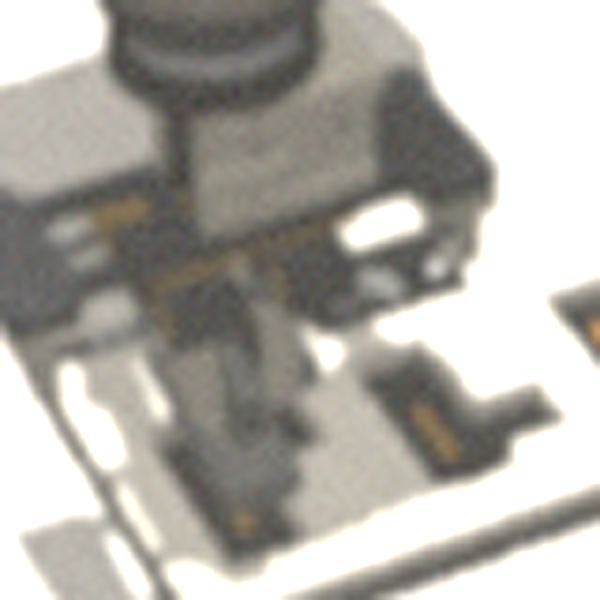

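Run:
```python
from h import *
th=np.radians(-11.5);R=np.array([[np.cos(th),-np.sin(th)],[np.sin(th),np.cos(th)]])
for zz in(.0464,.0604):
  for c in([40,-18],[40,12],[-6,12],[-6,42],[-40,42]):
    p=R@(np.array(c)/1000)+[.5436,.0074]; u=proj("scene",[*p,zz])[0]; print(zz,c,(u-[280,150]+.5)*7.5)
for c in([42.5,-20.5],[42.5,14.5]):
    p=R@(np.array(c)/1000)+[.539,.0072]; u=proj("scene",[*p,.024])[0]; print('pocket',c,(u-[280,150]+.5)*7.5)
im=np.load("s3.npy"); b=(295,190,335,232); cv2.imwrite('pics/el4z.png',np.clip(cv2.resize(im[b[1]:b[3],b[0]:b[2],::-1],None,fx=14,fy=14,interpolation=2)*2.2,0,255).astype(np.uint8))
```

```text
0.0464 [40, -18] [238.9522 521.7071]
0.0464 [40, 12] [311.2672 496.3873]
0.0464 [-6, 12] [260.1927 422.4955]
0.0464 [-6, 42] [329.866  398.8315]
0.0464 [-40, 42] [292.7744 347.5364]
0.0604 [40, -18] [237.4548 494.9032]
0.0604 [40, 12] [310.3932 469.5923]
0.0604 [-6, 12] [258.922  395.8071]
0.0604 [-6, 42] [329.1739 372.1643]
0.0604 [-40, 42] [291.7988 320.97  ]
pocket [42.5, -20.5] [230.4839 563.4313]
pocket [42.5, 14.5] [313.6891 533.9312]
```

View pics/el4z.png

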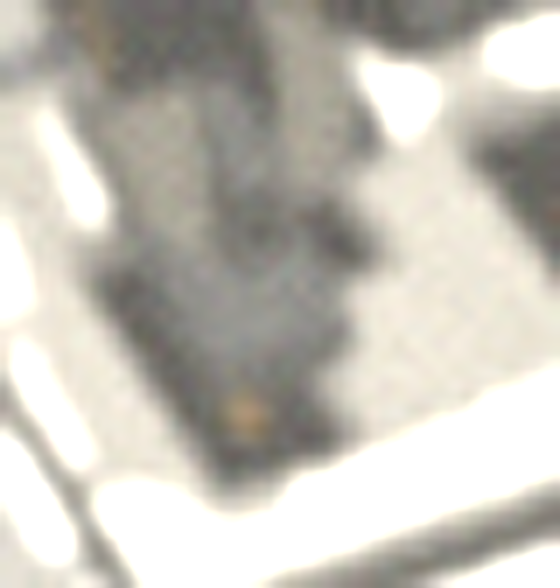

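The module has probably slid a few mm up in the grip, which would mean it was already on the floor at z≈32. I'll lower it again, release, and check from above.

```bash
python3 -m pendant '[[[-0.6,0,-12,0,0,0,0.05],[0,0,-8,0,0,0,0.05],[0,0,-4,0,0,0,0.05],[0,0,-3,0,0,0,0.05],[0,0,-2,0,0,0,0.05],[0,0,-1.5,0,0,0,0.05],[0,0,0,0,0,0,0.05]]]' 20; python3 st.py
```

```text
clock: 12.0
position: [0.542, 0.0075, 0.0324]
eef_rot: [95.7, 90.0, -95.8]
force: [-4.1, 0.7, 10.8]
gripper_width: 0.126
t 12.0 p [542.0137   7.4845  32.4217] yawY -101.49914797960633 tiltxz [-0.     -0.0002 -1.    ] F [-4.1421  0.6923 10.7567] T [ 0.0221  1.2601 -0.0092] w 11.620633259013054 q [-7.3057 34.51   97.7101 -0.0127 47.7797 94.202 ]
```

```bash
python3 -m pendant '[[[0,0,0,0,0,0,0.3],[0,0,0,0,0,0,0.45],[0,0,15,0,0,0,0.45],[0,0,40,0,0,0,0.45],[-10,-30,30,0,0,8,0.45],[-20,-40,0,0,0,8,0.45],[-20,-40,0,0,0,8,0.45],[-20,-40,0,0,0,8,0.45],[-20,-40,0,0,0,8,0.45],[0,-30,0,0,0,8,0.45],[0,0,0,0,0,0,0.45]]]' 20; python3 st.py
python3 - <<'E'
from h import *
T=grab("top",4); np.save("t5.npy",T); cv2.imwrite('pics/top5.png',T[:,:,::-1].astype(np.uint8))
b=(215,170,345,270);cv2.imwrite('pics/top5l.png',np.clip(cv2.resize(T[b[1]:b[3],b[0]:b[2],::-1],None,fx=6,fy=6,interpolation=2)*1.5,0,255).astype(np.uint8))
E
```

```text
clock: 13.1
position: [0.4553, -0.2106, 0.1167]
eef_rot: [96.9, 89.8, -47.8]
force: [0.2, 0.5, 0.1]
gripper_width: 0.45
t 13.1 p [ 455.3396 -210.5818  116.6923] yawY -54.69264536026614 tiltxz [ 0.002  -0.0022 -1.    ] F [0.1608 0.5461 0.0762] T [-0.0868  0.0817 -0.0142] w 41.422969934438534 q [-33.5518  24.0112  99.9302  -0.051   55.8922  21.1694]
```

View pics/top5.png

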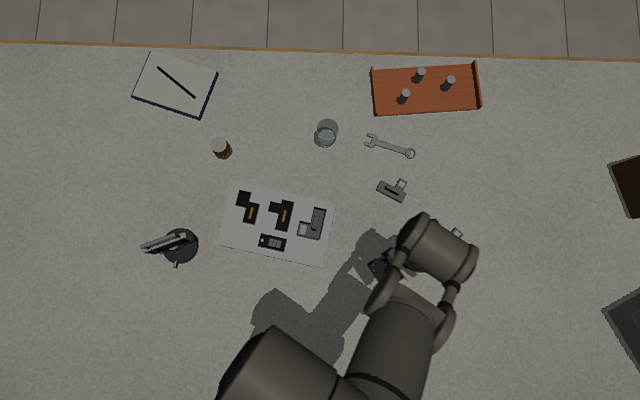

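View pics/top5l.png

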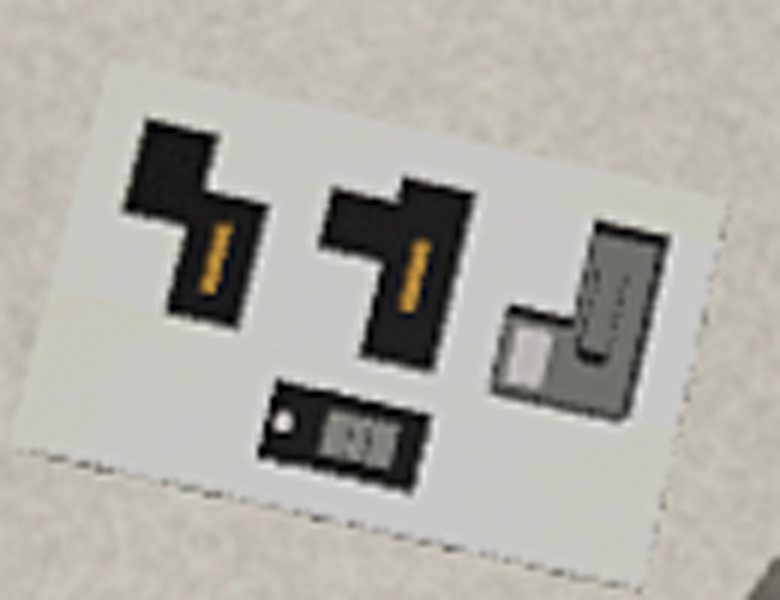

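Run:
```python
from h import *
T=np.load("t5.npy")
for cc in contours(T,(370,165,415,212),95,150): print(pose("top",cc,MODS,.014,0.))
for cc in contours(T,(292,200,330,242),100,150):
    print(cc[0].mean(0))
    print(pose("top",cc,MODS,.026,.026)); print(pose("top",cc,POCK,.024,.024))
for cc in contours(T,(262,192,296,236),80,100): print(pose("top",cc,POCK,.024,.024))
g=T.mean(2)
# profile along +x axis of module, through x from -60..60 at y=-12
for y in(-.012,.027):
  th=np.radians(-11.44)
  o=[]
  for x in np.arange(-50,52,2)/1000:
    P=np.array([.539+x*np.cos(th)-y*np.sin(th),.0072+x*np.sin(th)+y*np.cos(th),.026]); u=proj("top",P)[0]
    o.append((int(x*1000),int(cv2.getRectSubPix(g.astype(np.float32),(1,1),tuple(map(float,u)))[0,0])))
  print(o)
```

```text
{'name': 'tee', 'yaw': np.float64(-116.4834413849655), 't': array([ 0.6353, -0.2004]), 'e': np.float64(0.001825827089131413), 'res': array([ 0.1017, -0.1533, -0.204 ,  0.0716, -0.3943,  0.0301,  0.037 ]), 'n': 7}
[312.3292 223.8034]
{'name': 'el', 'yaw': np.float64(-11.790849366231116), 't': array([0.5414, 0.0076]), 'e': np.float64(0.003801781102429949), 'res': array([-3.2727, -0.0479, -1.8943,  0.0479, -1.3785]), 'n': 5}
{'name': 'el', 'yaw': np.float64(-11.50307769828588), 't': array([0.5382, 0.0075]), 'e': np.float64(0.0022088520840293), 'res': array([-0.0164, -0.8846, -0.1276, -0.9504,  0.1112, -1.835 ]), 'n': 6}
{'name': 'tee', 'yaw': np.float64(-11.432212330021768), 't': array([0.557 , 0.0953]), 'e': np.float64(0.0015668003813328623), 'res': array([1.0866, 0.8202, 0.7993, 0.5767, 0.7036, 0.51  , 0.9159]), 'n': 7}
[(-50, 135), (-48, 132), (-46, 114), (-44, 67), (-42, 56), (-40, 68), (-38, 75), (-36, 75), (-34, 74), (-32, 74), (-30, 73), (-28, 74), (-26, 74), (-24, 74), (-22, 75), (-20, 74), (-18, 73), (-16, 74), (-14, 75), (-12, 75), (-10, 75), (-8, 73), (-6, 73), (-4, 73), (-2, 74), (0, 73), (2, 73), (4, 73), (6, 72), (8, 73), (10, 73), (12, 74), (14, 74), (16, 73), (18, 73), (20, 73), (22, 73), (24, 74), (26, 73), (28, 73), (30, 73), (32, 73), (34, 76), (36, 53), (38, 26), (40, 8), (42, 84), (44, 126), (46, 135), (48, 132), (50, 131)]
[(-50, 135), (-48, 131), (-46, 106), (-44, 52), (-42, 56), (-40, 73), (-38, 101), (-36, 120), (-34, 125), (-32, 124), (-30, 122), (-28, 122), (-26, 123), (-24, 123), (-22, 122), (-20, 122), (-18, 124), (-16, 125), (-14, 119), (-12, 99), (-10, 69), (-8, 29), (-6, 25), (-4, 73), (-2, 133), (0, 137), (2, 135), (4, 133), (6, 133), (8, 133), (10, 133), (12, 133), (14, 133), (16, 133), (18, 133), (20, 132), (22, 132), (24, 132), (26, 132), (28, 131), (30, 132), (32, 132), (34, 132), (36, 132), (38, 132), (40, 132), (42, 132), (44, 131), (46, 131), (48, 131), (50, 131)]
```

Run:
```python
from h import *
b=(285,175,395,235); im=grab("scene",3)[b[1]:b[3],b[0]:b[2],::-1]; cv2.imwrite('pics/s5.png',np.clip(cv2.resize(im,None,fx=7,fy=7,interpolation=2)*1.5,0,255).astype(np.uint8))
```

```text
(no output)
```

View pics/s5.png

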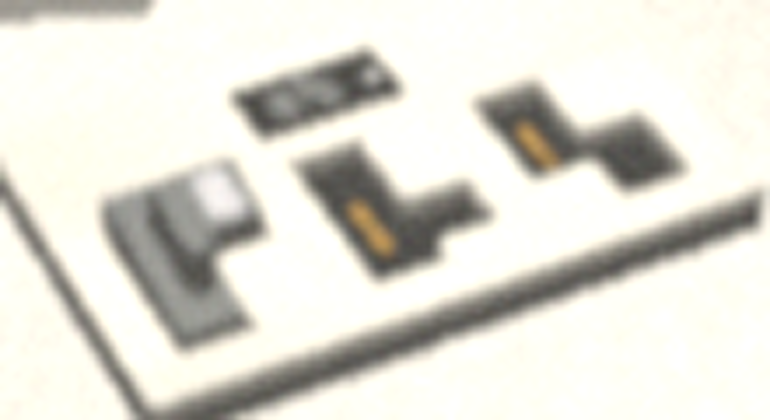

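Run:
```python
from h import *
T=grab("top",2);Sc=grab("scene",3)
def blob(im,box,thr):
    x0,y0,x1,y1=box; a=im.mean(2)[y0:y1,x0:x1].astype(np.float32); a=cv2.resize(a,None,fx=4,fy=4,interpolation=2)
    m=(a>thr).astype(np.uint8); n,l,s,c=cv2.connectedComponentsWithStats(m)
    return [(s[i,4]/16,(c[i]+.5)/4-.5+[x0,y0]) for i in range(1,n) if s[i,4]>40]
print(blob(T,(296,221,310,237),98)); print(blob(Sc,(308,195,324,209),150))
print(np.round(Sc.mean(2)[197:208,310:324]).astype(int))
```

```text
[(np.float64(30.5625), array([296.6848, 226.9706])), (np.float64(6.75), array([307.0532, 221.1296])), (np.float64(58.75), array([302.6561, 229.0144]))]
[(np.float64(81.5), array([316.7596, 197.792 ])), (np.float64(21.3125), array([315.6815, 202.2122]))]
[[176 176 173 170 164 161 152 150 157 173 174 179 177 178]
 [170 166 160 154 151 146 135 126 137 162 175 176 178 176]
 [153 146 142 139 145 147 140 126 124 150 167 177 176 177]
 [122 121 130 143 156 159 155 140 123 136 159 174 178 177]
 [103 106 130 149 161 165 163 152 132 127 145 167 177 179]
 [102 107 124 145 160 164 165 160 146 130 136 155 173 178]
 [103 104 111 130 151 164 164 166 158 140 123 140 165 176]
 [103 102 105 120 142 158 162 162 155 139 117 121 153 175]
 [104 103 102 109 129 144 147 146 138 121 102 100 135 168]
 [100 104 102 103 110 120 123 111 104  93  78  77 114 160]
 [ 97 101 104 102 103  97  92  81  73  67  59  67 105 150]]
```

Run:
```python
from h import *
for s in([315.6,202.1],[315.6,201.8],[315.7,201.5]): print(tri((302.66,229.01),s))
# reference: same label on table earlier
T=np.load("top0.npy");Sc=np.load("scene0.npy")
def blob(im,box,thr):
    x0,y0,x1,y1=box; a=im.mean(2)[y0:y1,x0:x1].astype(np.float32); a=cv2.resize(a,None,fx=4,fy=4,interpolation=2)
    m=(a>thr).astype(np.uint8); n,l,s,c=cv2.connectedComponentsWithStats(m)
    return [(s[i,4]/16,(c[i]+.5)/4-.5+[x0,y0]) for i in range(1,n) if s[i,4]>40]
print(blob(T,(395,251,406,261),98),blob(Sc,(221,230,233,240),147))
print(np.round(Sc.mean(2)[230:241,218:236]).astype(int))
```

```text
[0.5193 0.0408 0.0347]
[0.5192 0.0408 0.0358]
[0.5192 0.041  0.0369]
[(np.float64(56.125), array([400.559 , 255.7274]))] [(np.float64(18.375), array([222.9549, 231.1675])), (np.float64(5.0625), array([230.7176, 230.1775])), (np.float64(15.8125), array([226.0608, 235.6428]))]
[[164 164 162 163 162 163 165 162 158 148 144 149 157 161 158 146 133 117]
 [164 164 165 163 163 163 161 158 142 130 124 131 145 150 144 127 111 104]
 [164 163 163 164 162 158 148 139 130 123 127 127 130 127 119 106  97  93]
 [164 163 161 160 155 146 133 129 129 135 143 142 130 108  96  92  90  86]
 [162 161 158 148 139 130 127 135 145 151 153 150 135 102  80  81  78  72]
 [158 156 142 130 125 132 139 148 152 153 152 148 134 100  73  64  64  61]
 [152 136 121 118 131 146 150 154 154 148 143 130 117  92  69  59  57  58]
 [144 120  98 108 130 148 154 155 148 136 123 111 102  90  74  59  57  55]
 [148 114  86  91 116 137 146 148 137 119 106  98  98  93  80  64  59  59]
 [155 125  89  78  94 113 127 128 119 105  99  96 100  94  88  70  64  62]
 [160 141 111  86  77  88  99 104 104  99  98  98  98  97  93  85  76  71]]
```

Run:
```python
from h import *
print(tri((400.56,255.73),(225.7,236.0)))
```

```text
[ 0.4548 -0.227   0.011 ]
```

Triangulating the white label puts it at z≈35 mm, where a seated module would give 26. So the L module is tilted: its -x end is still on the rim and it needs about 4 mm of +x. I'll go back, regrip, and shift it.

```bash
python3 -m pendant '[[[10,30,0,0,0,-8,0.4],[15,40,0,0,0,-8,0.4],[15,40,0,0,0,-8,0.4],[15,40,0,0,0,-8,0.4],[15,40,0,0,0,-8,0.4],[15,28,0,0,0,-6.8,0.4],[0,0,-30,0,0,0,0.4],[0,0,-30,0,0,0,0.4],[0,0,-12,0,0,0,0.4],[0,0,-5,0,0,0,0.4],[0,0,0,0,0,0,0.4]]]' 10; python3 st.py
```

```text
clock: 14.8
position: [0.5393, 0.0075, 0.0392]
eef_rot: [24.1, 90.0, -166.7]
force: [0.8, 0.1, -0.3]
gripper_width: 0.406
t 14.8 p [539.287    7.4776  39.2126] yawY -100.83867138023419 tiltxz [-0.0003 -0.0001 -1.    ] F [ 0.8162  0.1446 -0.3314] T [-0.0497  0.2016 -0.0376] w 37.38717048508008 q [-7.3458 33.7054 97.8755 -0.0077 48.4343 93.4979]
```

```bash
python3 -m pendant '[[[0,0,-2,0,0,-0.6,0.3],[0,0,0,0,0,0,0.1],[0,0,0,0,0,0,0.05],[0,0,0,0,0,0,0.05],[0,0,0,0,0,0,0.05],[2,-0.4,0,0,0,0,0.05],[2,-0.4,0,0,0,0,0.05],[0,0,0,0,0,0,0.05]]]' 10; python3 st.py
```

```text
clock: 15.6
position: [0.5429, 0.0071, 0.0374]
eef_rot: [3.0, 90.0, 171.5]
force: [-2.9, 0.4, 3.7]
gripper_width: 0.128
t 15.6 p [542.9474   7.0852  37.3929] yawY -101.40622824209288 tiltxz [-0.0006  0.0001 -1.    ] F [-2.9058  0.3594  3.6934] T [0.1255 0.5795 0.0219] w 11.773538646121448 q [-7.3412 34.1581 97.3296  0.0008 48.5451 94.0645]
```

```bash
python3 -m pendant '[[[1.5,-0.3,-1,0,0,0,0.05],[0,0,-1,0,0,0,0.05],[0,0,-1,0,0,0,0.05],[0,0,0,0,0,0,0.05]]]' 10; python3 st.py
```

```text
clock: 16.0
position: [0.5445, 0.0067, 0.0338]
eef_rot: [14.7, 90.0, -176.7]
force: [-2.2, 0.7, 1.2]
gripper_width: 0.128
t 16.0 p [544.5301   6.658   33.8478] yawY -101.41324991501247 tiltxz [-0.0004 -0.     -1.    ] F [-2.2112  0.6992  1.236 ] T [ 0.0775  0.3467 -0.0203] w 11.809495326348651 q [-7.3618 34.5879 97.2175 -0.0058 48.2178 94.0554]
```

```bash
python3 -m pendant '[[[0,0,-1.5,0,0,0,0.05],[0,0,-1.5,0,0,0,0.05],[0,0,0,0,0,0,0.05]]]' 10; python3 st.py; python3 -m pendant '[[[0,0,0,0,0,0,0.2],[0,0,0,0,0,0,0.3],[0,0,20,0,0,0,0.3],[0,0,20,0,0,0,0.1],[0,0,15,0,0,0,0],[0,0,0,0,0,0,0]]]' 10; python3 st.py
python3 - <<'E'
from h import *
b=(285,165,365,235); im=grab("scene",3)[b[1]:b[3],b[0]:b[2],::-1]; cv2.imwrite('pics/s6.png',np.clip(cv2.resize(im,None,fx=8,fy=8,interpolation=2)*1.5,0,255).astype(np.uint8))
E
```

```text
clock: 16.3
position: [0.5442, 0.0067, 0.031]
eef_rot: [8.7, 89.9, 177.3]
force: [-4.7, 1.4, 4.1]
gripper_width: 0.129
t 16.3 p [544.2004   6.7292  31.0344] yawY -101.40876994317262 tiltxz [-0.0011  0.     -1.    ] F [-4.7395  1.3713  4.1274] T [ 0.119   0.8267 -0.0192] w 11.877001933646385 q [-7.3584 34.8263 97.3475 -0.0067 47.8868 94.0548]
clock: 16.9
position: [0.5464, 0.0063, 0.088]
eef_rot: [-177.5, 89.7, -8.9]
force: [-0.4, -0.1, 0.3]
gripper_width: 0.092
t 16.9 p [546.4342   6.3379  87.9767] yawY -101.41520960596974 tiltxz [ 0.0049 -0.0008 -1.    ] F [-0.4248 -0.1434  0.3028] T [-0.0618  0.1464  0.0102] w 8.43628107088704 q [-7.3675 30.1406 94.6151 -0.0095 54.9619 94.0532]
```

View pics/s6.png

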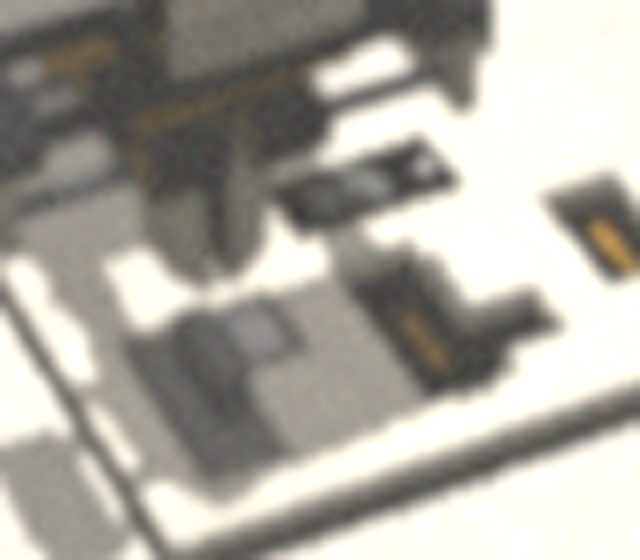

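```bash
python3 -m pendant '[[[-11,2,-15,0,0,0,0],[0,0,-10,0,0,0,0],[0,0,-4,0,0,0,0],[0,0,0,0,0,0,0]]]' 10; python3 st.py; python3 -m pendant '[[[0,0,-3,0,0,0,0],[0,0,0,0,0,0,0]]]' 10; python3 st.py
```

```text
clock: 17.45
position: [0.5335, 0.0086, 0.0561]
eef_rot: [7.6, 89.9, 176.2]
force: [-0.0, -0.7, 1.1]
gripper_width: 0.004
t 17.45 p [533.5127   8.6063  56.0949] yawY -101.41552327646207 tiltxz [-0.0018  0.0001 -1.    ] F [-0.0087 -0.7     1.1182] T [-0.0423  0.1424  0.0234] w 0.3545254577063735 q [-7.3042 31.8218 98.0062 -0.0079 50.2726 94.1164]
clock: 17.65
position: [0.5339, 0.0086, 0.054]
eef_rot: [146.3, 90.0, -45.1]
force: [0.8, 0.2, -0.6]
gripper_width: 0.005
t 17.65 p [533.9331   8.5891  54.0471] yawY -101.4115869327093 tiltxz [ 0.0001 -0.0001 -1.    ] F [ 0.8446  0.2111 -0.6039] T [-0.0461  0.1769  0.0573] w 0.43746241965666216 q [-7.3007 31.9832 98.1287 -0.0072 49.881  94.1155]
```

```bash
python3 -m pendant '[[[0,0,-1.5,0,0,0,0],[0,0,-1,0,0,0,0],[0,0,0,0,0,0,0]]]' 10; python3 st.py; python3 -m pendant '[[[0,0,30,0,0,0,0.4],[-10,-20,40,0,0,8,0.45],[-20,-40,10,0,0,8,0.45],[-20,-40,0,0,0,8,0.45],[-20,-40,0,0,0,8,0.45],[-20,-40,0,0,0,8,0.45],[0,-30,0,0,0,8,0.45],[0,0,0,0,0,0,0.45]]]' 20; python3 st.py
python3 - <<'E'
from h import *
T=grab("top",4); np.save("t7.npy",T);Sc=grab("scene",4); np.save("s7.npy",Sc)
a=T[170:270,215:345,::-1];b=Sc[165:235,285,::-1] if 0 else Sc[170:235,285:370,::-1]
cv2.imwrite('pics/t7.png',np.clip(cv2.resize(a,None,fx=6,fy=6,interpolation=2)*1.5,0,255).astype(np.uint8))
cv2.imwrite('pics/s7.png',np.clip(cv2.resize(b,None,fx=8,fy=8,interpolation=2)*1.5,0,255).astype(np.uint8))
for cc in contours(T,(370,165,415,212),95,150): print(pose("top",cc,MODS,.014,0.))
E
```

```text
clock: 17.95
position: [0.534, 0.0086, 0.0523]
eef_rot: [175.3, 89.9, -16.1]
force: [-0.9, -0.0, 3.9]
gripper_width: 0.009
t 17.95 p [533.9925   8.5696  52.2979] yawY -101.40928872412758 tiltxz [ 0.001  -0.0003 -1.    ] F [-0.8785 -0.0035  3.8644] T [-0.0614  0.3379  0.0036] w 0.8631576538397624 q [-7.3    32.1171 98.2422 -0.0113 49.5847 94.1166]
clock: 18.75
position: [0.4474, -0.1981, 0.1318]
eef_rot: [93.9, 89.9, -50.9]
force: [-0.2, 1.1, 0.1]
gripper_width: 0.451
t 18.75 p [ 447.3589 -198.085   131.825 ] yawY -54.823218159465334 tiltxz [ 0.0015 -0.0019 -1.    ] F [-0.1538  1.1325  0.0585] T [-0.0807  0.1099 -0.0062] w 41.49545483724855 q [-32.8385  21.7309 100.7777  -0.0515  57.3584  22.0124]
{'name': 'tee', 'yaw': np.float64(-116.43345723616251), 't': array([ 0.6353, -0.2004]), 'e': np.float64(0.0018189580227833465), 'res': array([ 0.0624, -0.1778, -0.246 ,  0.0577, -0.4022,  0.0047, -0.0217]), 'n': 7}
```

View pics/t7.png

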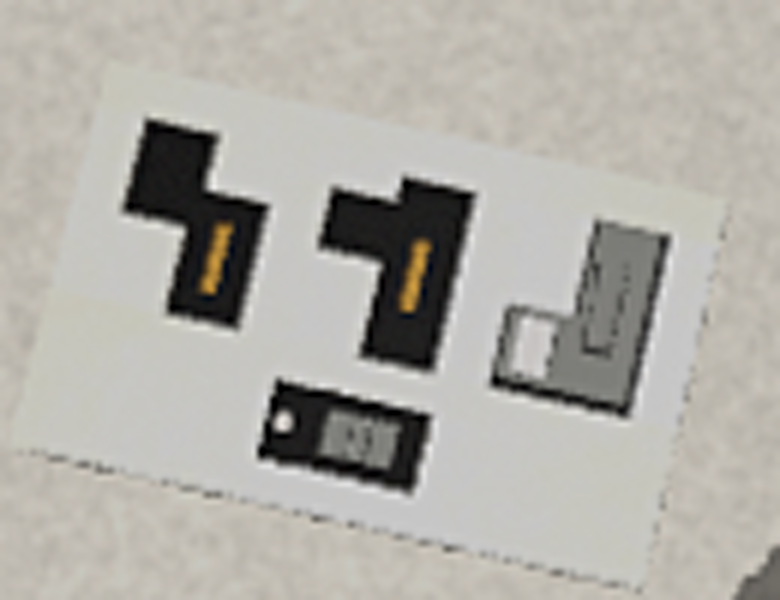

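View pics/s7.png

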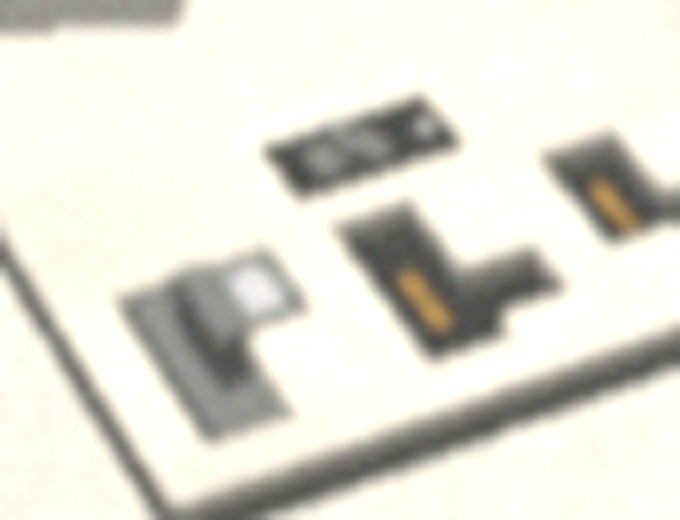

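The L is now fully down: pressing on its fin made contact at z=52.3 (52 expected), and the images show it flush with an even outline. Before picking the tee I'll check how far the two cameras disagree there.

Run:
```python
from h import *
T=np.load("top0.npy");Sc=np.load("scene0.npy")
def blob(im,box,k):
    x0,y0,x1,y1=box; a=im.mean(2)[y0:y1,x0:x1].astype(np.float32); a=cv2.resize(a,None,fx=4,fy=4,interpolation=2)
    h,w=a.shape; c=a[h//2-6:h//2+6,w//2-6:w//2+6].max(); thr=(c*k+90*(1-k))
    m=(a>thr).astype(np.uint8); n,l,s,ct=cv2.connectedComponentsWithStats(m); i=l[h//2,w//2]
    return s[i,4]/16,(ct[i]+.5)/4-.5+[x0,y0]
def lab(tb,sb,ctr,pose_):
    a=blob(T,tb,.55);b=blob(Sc,sb,.6); X=tri(a[1],b[1]); th=np.radians(pose_[2])
    P=cast("top",a[1],.014)[0]; Q=cast("scene",b[1],.014)[0]
    print(a,b,"tri",X*1000,"top14",P*1000,"scene14",Q*1000,"diff",(Q-P)*1000)
lab((396,179,408,189),(257,276,269,287),(16,27),(.6353,-.2004,-116.4))
lab((447,229,461,243),(178,268,192,282),(32,27),(.4707,-.3716,-43.3))
lab((395,251,406,261),(221,231,231,241),(-23,27),(.4788,-.197,100.3))
```

```text
(np.float64(20.75), array([401.3434, 183.8178])) (np.float64(28.4375), array([261.4799, 281.4992])) tri [ 653.6305 -229.183    12.4151] top14 [ 653.4472 -228.6264] scene14 [ 654.6222 -229.8679] diff [ 1.1749 -1.2414]
(np.float64(53.5), array([454.5102, 235.6481])) (np.float64(72.0625), array([185.1172, 273.7315])) tri [ 513.0282 -372.8857   15.6281] top14 [ 513.0786 -373.601 ] scene14 [ 511.7077 -372.525 ] diff [-1.3709  1.076 ]
(np.float64(47.0), array([400.6818, 255.7573])) (np.float64(34.8125), array([226.1672, 235.5177])) tri [ 455.0628 -226.2331   12.6762] top14 [ 455.2047 -225.5799] scene14 [ 456.0798 -226.9778] diff [ 0.875 -1.398]
```

```bash
python3 -m pendant '[[[35,0,-10,0,0,7,0.45],[38,0,-10,0,0,7,0.45],[38,-1,-15,0,0,7,0.45],[38,-1,-15,0,0,7.4,0.45],[38,-1.4,-15,0,0,0,0.45],[1.2,0,-25,0,0,0,0.45],[0,0,-15,0,0,0,0.45],[0,0,-6,0,0,0,0.45],[0,0,0,0,0,0,0.45]]]' 20; python3 st.py
```

```text
clock: 20.05
position: [0.6346, -0.1976, 0.0198]
eef_rot: [-85.2, 89.9, 158.4]
force: [-0.1, 0.1, 0.7]
gripper_width: 0.449
t 20.05 p [ 634.6374 -197.6123   19.82  ] yawY -26.40879646455617 tiltxz [-0.0019  0.0007 -1.    ] F [-0.0995  0.1488  0.7371] T [-0.0766  0.0738 -0.0586] w 41.31021322400306 q [-23.8934  45.6748  75.961   -0.0055  58.4794   2.5183]
```

```bash
python3 -m pendant '[[[1,-3.9,-2.8,0,0,0,0.45],[0,0,0,0,0,0,0.3],[0,0,0,0,0,0,0.1],[0,0,0,0,0,0,0.05],[0,0,0,0,0,0,0.05],[0,0,0,0,0,0,0.05],[0,0,0,0,0,0,0.05]]]' 20; python3 st.py
```

```text
clock: 20.75
position: [0.6368, -0.202, 0.018]
eef_rot: [83.8, 90.0, -32.6]
force: [-0.3, 0.6, 2.7]
gripper_width: 0.13
t 20.75 p [ 636.8115 -201.9943   18.0337] yawY -26.3975139238659 tiltxz [ 0.0006 -0.0004 -1.    ] F [-0.2862  0.5665  2.7234] T [-0.144   0.1498 -0.0015] w 11.982411257960113 q [-24.1627  46.0303  75.5157  -0.0066  58.4162   2.2383]
```

```bash
python3 -m pendant '[[[0,0,15,0,0,0,0.05],[0,0,35,0,0,0,0.05],[0,0,35,0,0,0,0.05],[-8,30,5,0,0,8,0.05],[-8,30,0,0,0,8,0.05],[-8,30,0,0,0,8,0.05],[-8,30,0,0,0,8,0.05],[-8,30,0,0,0,8,0.05],[-8,30,0,0,0,8,0.05],[-8,30,0,0,0,8,0.05],[-8,30,0,0,0,8,0.05],[-8,30,0,0,0,8,0.05]]]' 20; python3 st.py
```

```text
clock: 21.95
position: [0.5642, 0.0693, 0.1085]
eef_rot: [58.8, 90.0, 14.7]
force: [0.1, -0.2, -0.7]
gripper_width: 0.13
t 21.95 p [564.1914  69.317  108.5096] yawY 45.92441975208688 tiltxz [ 0.0005  0.0001 -1.    ] F [ 0.1373 -0.2327 -0.6885] T [-0.0402 -0.0263  0.0299] w 11.966478755287826 q [ -0.7247  30.7274  89.5306   0.0098  59.7113 -46.654 ]
```

```bash
python3 -m pendant '[[[-4,20,0,0,0,8,0.05],[-3,6,0,0,0,8,0.05],[0,0,-10,0,0,8,0.05],[0,0,-20,0,0,8,0.05],[0,0,0,0,0,1,0.05],[0,0,0,0,0,0,0.05]]]' 20; python3 st.py
```

```text
clock: 22.55
position: [0.5576, 0.0941, 0.0782]
eef_rot: [174.3, 90.0, 162.8]
force: [-0.0, 0.1, -1.2]
gripper_width: 0.128
t 22.55 p [557.6076  94.0633  78.2   ] yawY 78.4291142523181 tiltxz [-0.0004  0.0001 -1.    ] F [-0.0306  0.0577 -1.1696] T [ 0.07   -0.0626 -0.0169] w 11.78398651870753 q [  1.8065  32.6817  91.6883   0.0085  55.6503 -76.6274]
```

```bash
python3 -m pendant '[[[0,0,-20,0,0,0.1,0.05],[0,0,-10,0,0,0,0.05],[0,0,-3,0,0,0,0.05],[0,0,0,0,0,0,0.05]]]' 20; python3 st.py; python3 -m pendant '[[[0,0,-2,0,0,0,0.05],[0,0,-2,0,0,0,0.05],[0,0,-2,0,0,0,0.05],[0,0,0,0,0,0,0.05]]]' 20; python3 st.py
```

```text
clock: 22.95
position: [0.5577, 0.094, 0.0448]
eef_rot: [175.0, 90.0, 163.6]
force: [-0.4, 0.1, -1.0]
gripper_width: 0.128
t 22.95 p [557.6538  94.0384  44.774 ] yawY 78.63359027740857 tiltxz [-0.0003  0.0001 -1.    ] F [-0.4158  0.0909 -0.9807] T [ 0.0112 -0.0079  0.0186] w 11.760067022715482 q [  1.8043  35.3228  93.2542   0.0077  51.4414 -76.8341]
clock: 23.35
position: [0.5575, 0.0941, 0.0385]
eef_rot: [176.9, 90.0, 165.6]
force: [0.6, -1.0, -1.4]
gripper_width: 0.131
t 23.35 p [557.5146  94.0871  38.5284] yawY 78.69064191657269 tiltxz [-0.0003  0.0001 -1.    ] F [ 0.6368 -1.0342 -1.4269] T [ 0.0257 -0.0037  0.0512] w 12.062578963777117 q [  1.8106  35.8277  93.5359   0.0058  50.6518 -76.8837]
```

```bash
python3 -m pendant '[[[0,0,-3,0,0,0,0.05],[0,0,-3,0,0,0,0.05],[0,0,-1.5,0,0,0,0.05],[0,0,0,0,0,0,0.05]]]' 20; python3 st.py; python3 -m pendant '[[[0,0,-1,0,0,0,0.05],[0,0,0,0,0,0,0.05]]]' 20; python3 st.py
```

```text
clock: 23.75
position: [0.5574, 0.0941, 0.0308]
eef_rot: [-173.1, 90.0, 175.6]
force: [-0.4, -0.3, -0.7]
gripper_width: 0.128
t 23.75 p [557.4067  94.0619  30.7772] yawY 78.69388861729884 tiltxz [-0.0007  0.0001 -1.    ] F [-0.3894 -0.2793 -0.7474] T [ 0.0191 -0.0146 -0.0062] w 11.739658873096785 q [  1.8086  36.4797  93.837    0.0054  49.721  -76.8888]
clock: 23.95
position: [0.5577, 0.0941, 0.0301]
eef_rot: [64.6, 90.0, 53.3]
force: [0.4, -0.1, -0.6]
gripper_width: 0.128
t 23.95 p [557.6615  94.0989  30.109 ] yawY 78.69768320769367 tiltxz [ 0.0001  0.0001 -1.    ] F [ 0.4384 -0.1297 -0.6285] T [0.024  0.0258 0.0035] w 11.797016448204404 q [  1.8115  36.5388  93.8568   0.0055  49.601  -76.8898]
```

```bash
python3 -m pendant '[[[0,0,-0.5,0,0,0,0.05],[0,0,0,0,0,0,0.2],[0,0,0,0,0,0,0.35],[0,0,20,0,0,0,0.35],[0,0,40,0,0,0,0.35],[-10,-25,30,0,0,-8,0.45],[-15,-40,0,0,0,-8,0.45],[-15,-40,0,0,0,-8,0.45],[-15,-40,0,0,0,-8,0.45],[-15,-40,0,0,0,0,0.45],[-15,-40,0,0,0,0,0.45],[0,0,0,0,0,0,0.45]]]' 20; python3 st.py
python3 - <<'E'
from h import *
T=grab("top",3); np.save("t8.npy",T);Sc=grab("scene",3)
cv2.imwrite('pics/t8f.png',T[:,:,::-1].astype(np.uint8))
a=T[170:270,215:345,::-1]
cv2.imwrite('pics/t8.png',np.clip(cv2.resize(a,None,fx=6,fy=6,interpolation=2)*1.5,0,255).astype(np.uint8))
b=Sc[165:235,285:385,::-1]
cv2.imwrite('pics/s8.png',np.clip(cv2.resize(b,None,fx=7,fy=7,interpolation=2)*1.5,0,255).astype(np.uint8))
for cc in contours(T,(435,215,480,275),95,150):
  try: print(pose("top",cc,MODS,.014,0.))
  except Exception as e: print(e)
E
```

```text
clock: 25.15
position: [0.4714, -0.1349, 0.1198]
eef_rot: [-39.3, 89.9, -82.9]
force: [-0.3, 0.6, -0.2]
gripper_width: 0.449
t 25.15 p [ 471.3886 -134.9446  119.8334] yawY 46.40561823464856 tiltxz [ 0.0002 -0.0012 -1.    ] F [-0.3111  0.6239 -0.2051] T [-0.043  -0.0896 -0.0453] w 41.33255732075738 q [-24.8989  22.8022 101.3578  -0.0737  55.8019 -71.2632]
{'name': 'step', 'yaw': np.float64(-43.29587267741751), 't': array([ 0.4707, -0.3714]), 'e': np.float64(0.0023727310402147117), 'res': array([-0.274 , -0.5112,  0.6183,  0.3784, -0.1705, -0.2205,  0.5148,
        0.0877]), 'n': 8}
```

View pics/t8.png

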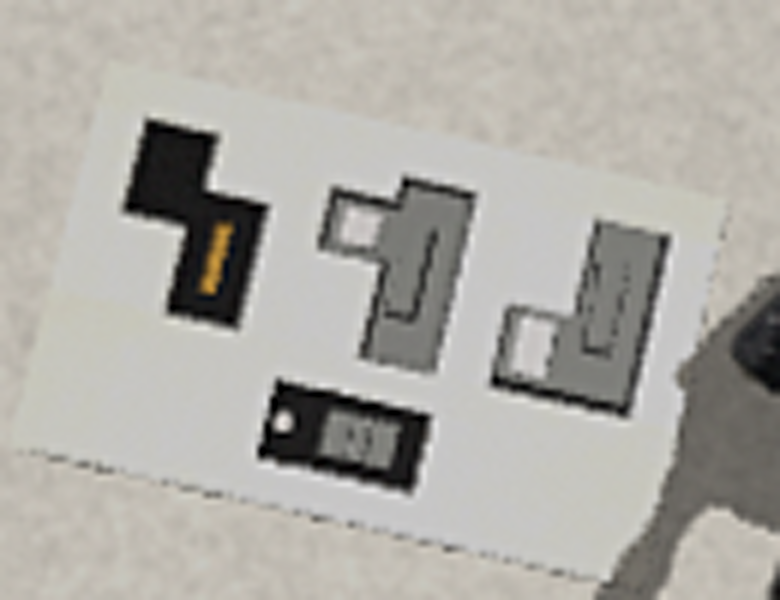

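View pics/s8.png

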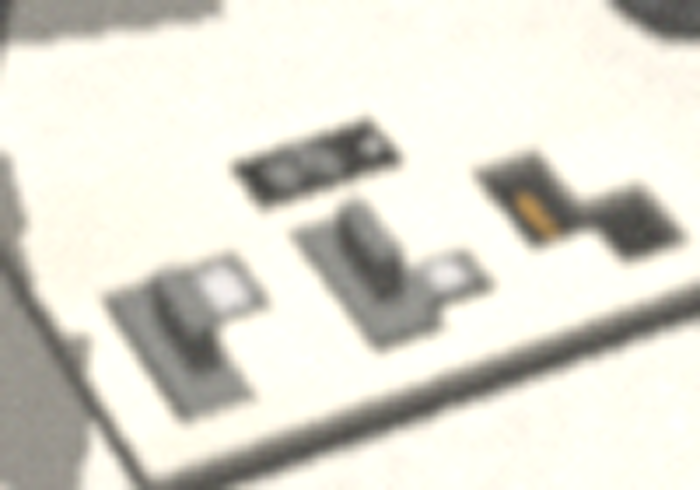

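View pics/t8f.png

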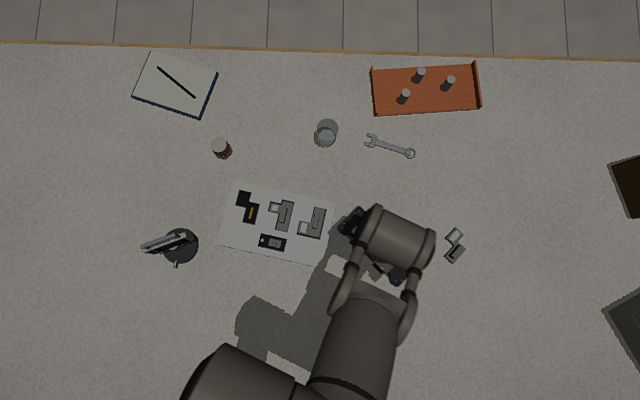

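The top and scene crops show the tee seated and flush, and the step module still in place at (455,245). Next I pick it.

```bash
python3 -m pendant '[[[0,-40,0,0,0,0.2,0.45],[0,-40,0,0,0,0,0.45],[0,-40,-10,0,0,0,0.45],[0,-40,-15,0,0,0,0.45],[0,-40,-15,0,0,0,0.45],[-1.2,-36.3,-15,0,0,0,0.45],[0,0,-25,0,0,0,0.45],[0,0,-15,0,0,0,0.45],[0,0,-6,0,0,0,0.45],[0,0,0,0,0,0,0.45]]]' 20; python3 st.py
```

```text
clock: 26.45
position: [0.4718, -0.366, 0.0179]
eef_rot: [172.4, 89.9, 129.4]
force: [-0.1, -0.1, 0.2]
gripper_width: 0.449
t 26.45 p [ 471.756  -365.9772   17.8624] yawY 46.98666735836015 tiltxz [-0.0011  0.0014 -1.    ] F [-0.1139 -0.0745  0.1829] T [-0.0533 -0.0275 -0.0565] w 41.26218104674075 q [-45.1603  40.1027  88.7073   0.0125  51.2926 -92.1548]
```

```bash
python3 -m pendant '[[[-1.5,-5.2,-0.8,0,0,-0.3,0.45],[0,0,0,0,0,0,0.3],[0,0,0,0,0,0,0.1],[0,0,0,0,0,0,0.05],[0,0,0,0,0,0,0.05],[0,0,0,0,0,0,0.05],[0,0,0,0,0,0,0.05]]]' 20; python3 st.py
```

```text
clock: 27.15
position: [0.47, -0.3725, 0.0182]
eef_rot: [17.1, 90.0, -26.3]
force: [-0.1, 0.7, 2.3]
gripper_width: 0.129
t 27.15 p [ 470.0289 -372.4564   18.1735] yawY 46.59758287109196 tiltxz [ 0.0003 -0.0002 -1.    ] F [-0.0534  0.7061  2.3299] T [ 0.1224  0.0758 -0.0063] w 11.88871987240095 q [-45.7164  40.2351  88.3463   0.0087  51.3993 -92.3194]
```

```bash
python3 -m pendant '[[[0,0,15,0,0,0,0.05],[0,0,35,0,0,0,0.05],[0,0,40,0,0,0,0.05],[8,42,5,0,0,4,0.05],[8,45,0,0,0,4,0.05],[8,45,0,0,0,4,0.05],[8,45,0,0,0,4,0.05],[8,45,0,0,0,4,0.05],[8,45,0,0,0,4,0.05],[8,45,0,0,0,4,0.05],[8,45,0,0,0,4,0.05],[8,45,0,0,0,0,0.05]]]' 20; python3 st.py
```

```text
clock: 28.35
position: [0.5419, 0.0314, 0.1128]
eef_rot: [177.3, 90.0, 166.0]
force: [0.6, -0.8, -1.1]
gripper_width: 0.129
t 28.35 p [541.8629  31.4219 112.7753] yawY 78.70442641894455 tiltxz [-0.0001  0.     -1.    ] F [ 0.5853 -0.774  -1.1075] T [-0.0198 -0.0041 -0.0117] w 11.89082302853028 q [ -4.7736  28.1074  93.4994   0.0013  58.4    -83.4787]
```

```bash
python3 -m pendant '[[[8,45,0,0,0,0,0.05],[8,45,0,0,0,0,0.05],[5,40,0,0,0,0,0.05],[0,17,0,0,0,0,0.05],[0,0,-10,0,0,0,0.05],[0,0,-10,0,0,0,0.05],[0,0,0,0,0,0,0.05]]]' 20; python3 st.py
```

```text
clock: 29.05
position: [0.5615, 0.1747, 0.0906]
eef_rot: [-154.1, 89.7, -165.5]
force: [-0.3, -0.4, -0.7]
gripper_width: 0.13
t 29.05 p [561.5402 174.738   90.6006] yawY 78.50926404328114 tiltxz [-0.0044 -0.0011 -1.    ] F [-0.2801 -0.4311 -0.6934] T [ 0.0059 -0.0191  0.0413] w 11.919048832448562 q [  9.8319  33.903   86.9057  -0.0243  59.4501 -68.6647]
```

```bash
python3 -m pendant '[[[2.8,10.3,0,0,0,0,0.05],[0,0,-20,0,0,0,0.05],[0,0,-18,0,0,0,0.05],[0,0,-4,0,0,0,0.05],[0,0,0,0,0,0,0.05]]]' 20; python3 st.py
```

```text
clock: 29.55
position: [0.5658, 0.1866, 0.0506]
eef_rot: [-165.6, 90.0, -177.0]
force: [0.1, -0.2, -1.3]
gripper_width: 0.127
t 29.55 p [565.7651 186.5528  50.6418] yawY 78.5469139004201 tiltxz [-0.0008 -0.     -1.    ] F [ 0.1059 -0.1979 -1.2773] T [ 0.0016 -0.0059 -0.0035] w 11.689278260396595 q [ 10.8773  37.3815  87.7374   0.0082  54.9292 -67.6743]
```

```bash
python3 -m pendant '[[[-1.3,-1.5,-4,0,0,0,0.05],[0,0,-3,0,0,0,0.05],[0,0,-3,0,0,0,0.05],[0,0,-2,0,0,0,0.05],[0,0,0,0,0,0,0.05]]]' 20; python3 st.py
```

```text
clock: 30.05
position: [0.5643, 0.1854, 0.0387]
eef_rot: [-178.7, 90.0, 169.9]
force: [-0.1, 0.3, -0.1]
gripper_width: 0.129
t 30.05 p [564.3254 185.379   38.6606] yawY 78.59516115390444 tiltxz [-0.0003  0.0001 -1.    ] F [-0.1201  0.27   -0.0906] T [ 0.0142  0.0492 -0.0148] w 11.86721806015947 q [ 10.792   38.1479  88.5734   0.0074  53.2944 -67.8076]
```

Inside the pocket with no contact force. I'll lower to the floor, release, and then look.

```bash
python3 -m pendant '[[[0,0,-3,0,0,0,0.05],[0,0,-3,0,0,0,0.05],[0,0,-2,0,0,0,0.05],[0,0,-0.7,0,0,0,0.05],[0,0,0,0,0,0,0.05]]]' 20; python3 st.py; python3 -m pendant '[[[0,0,0,0,0,0,0.2],[0,0,0,0,0,0,0.35],[0,0,20,0,0,0,0.35],[0,0,40,0,0,0,0.35],[0,0,40,0,0,0,0.35],[-30,-30,0,0,0,0,0.35],[-30,-40,0,0,0,0,0.35],[-30,-40,0,0,0,0,0.35],[-20,-40,0,0,0,0,0.35],[-20,-40,0,0,0,0,0.35],[0,-40,0,0,0,0,0.35],[0,0,0,0,0,0,0.35]]]' 20; python3 st.py
```

```text
clock: 30.55
position: [0.5644, 0.1854, 0.0302]
eef_rot: [58.6, 90.0, 47.2]
force: [0.2, 0.7, 0.0]
gripper_width: 0.131
t 30.55 p [564.4384 185.4079  30.1848] yawY 78.60004481187465 tiltxz [ 0.0001  0.0001 -1.    ] F [0.1764 0.7415 0.0127] T [-0.0173  0.0384 -0.0109] w 12.065245411922605 q [ 10.794   38.8205  88.8994   0.0047  52.2751 -67.8089]
clock: 31.75
position: [0.4346, -0.0484, 0.1307]
eef_rot: [-27.2, 89.9, -38.9]
force: [-0.5, 0.6, -0.2]
gripper_width: 0.352
t 31.75 p [434.625  -48.4309 130.6982] yawY 78.31863442919403 tiltxz [ 0.0018 -0.0015 -1.    ] F [-0.5214  0.5929 -0.198 ] T [0.0622 0.0023 0.0491] w 32.34989951934988 q [-16.3814  16.9844 108.5059  -0.0637  54.3846 -94.6631]
```

```bash
python3 -m pendant '[[[0,-40,0,0,0,0,0.35],[-10,-40,0,0,0,0,0.35],[-10,-40,0,0,0,0,0.35],[0,0,0,0,0,0,0.35]]]' 20; python3 st.py
python3 - <<'E'
from h import *
T=grab("top",4); np.save("t9.npy",T);Sc=grab("scene",4); np.save("s9.npy",Sc)
a=T[170:270,215:345,::-1]
cv2.imwrite('pics/t9.png',np.clip(cv2.resize(a,None,fx=6,fy=6,interpolation=2)*1.5,0,255).astype(np.uint8))
b=Sc[165:235,285:395,::-1]
cv2.imwrite('pics/s9.png',np.clip(cv2.resize(b,None,fx=7,fy=7,interpolation=2)*1.5,0,255).astype(np.uint8))
E
```

```text
clock: 32.15
position: [0.4143, -0.1679, 0.1303]
eef_rot: [-45.8, 89.9, -57.4]
force: [-0.5, 0.0, 0.3]
gripper_width: 0.347
t 32.15 p [ 414.3338 -167.9455  130.3131] yawY 78.35498626877654 tiltxz [ 0.0009 -0.0014 -1.    ] F [-0.4862  0.0338  0.3219] T [0.0018 0.0224 0.0115] w 31.954055112734103 q [ -31.8734   17.9489  107.1015   -0.0519   54.8607 -110.1986]
```

View pics/t9.png

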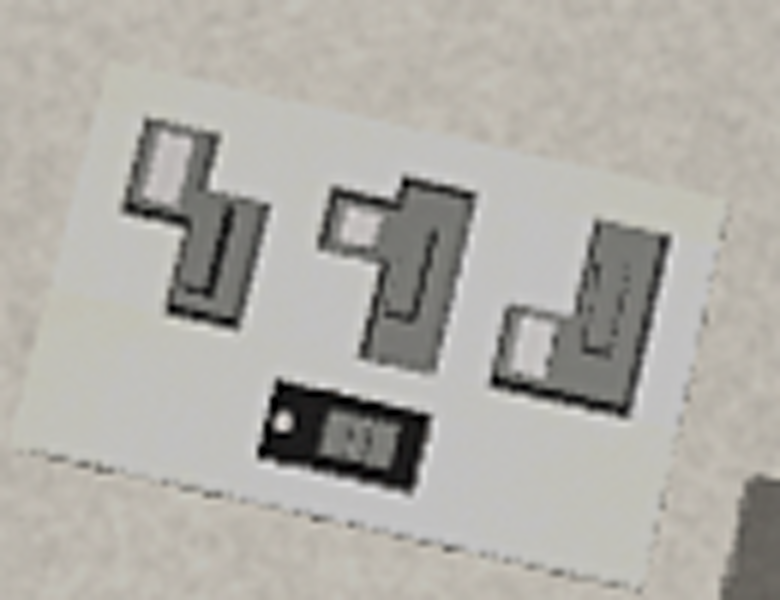

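View pics/s9.png

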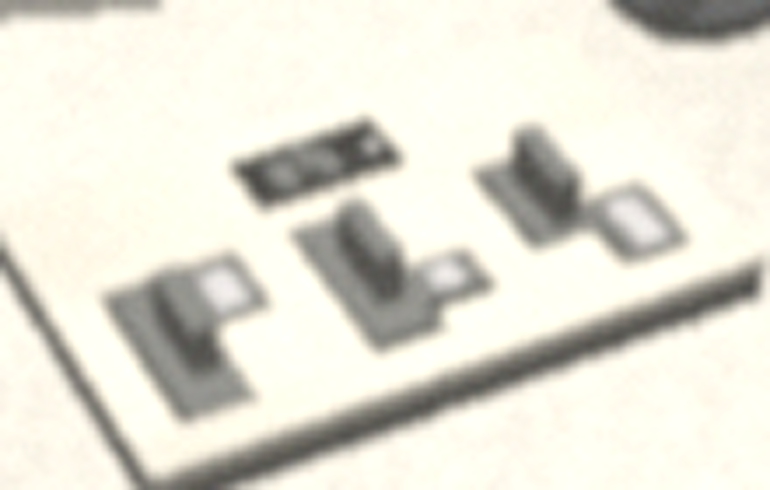

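Run:
```python
from h import *
T=np.load("t9.npy");Sc=np.load("s9.npy")
def blob(im,c,r,k,base):
    x0,y0=[int(round(v))-r for v in c]; a=im.mean(2)[y0:y0+2*r+1,x0:x0+2*r+1].astype(np.float32); a=cv2.resize(a,None,fx=4,fy=4,interpolation=2)
    h,w=a.shape; m=(a>k*a[h//2-4:h//2+4,w//2-4:w//2+4].max()+(1-k)*base).astype(np.uint8); n,l,s,ct=cv2.connectedComponentsWithStats(m,connectivity=4); i=l[h//2,w//2]
    return s[i,4]/16,(ct[i]+.5)/4-.5+[x0,y0]
for nm,t,s in(("el",(531,345),(222,287)),("tee",(358,222),(446,273)),("step",(167,170),(640,220))):
    a=blob(T,np.array(t)/6+[214.6,169.6],5,.6,75);b=blob(Sc,np.array(s)/7+[284.6,164.6],5,.65,105)
    print(nm,a,b,tri(a[1],b[1])*1000)
```

```text
el (np.float64(52.375), array([303.2745, 227.3726])) (np.float64(18.5), array([316.4873, 205.7965])) [524.646   39.5921  24.2579]
tee (np.float64(30.75), array([274.4324, 207.3369])) (np.float64(41.3125), array([347.7354, 200.8667])) [575.5922 118.3227  35.9239]
step (np.float64(61.25), array([242.5495, 197.8015])) (np.float64(23.375), array([375.502 , 195.9726])) [601.2992 207.2439  24.1833]
```

Run:
```python
from h import *
Sc=np.load("s9.npy");T=np.load("t9.npy")
print(np.round(Sc.mean(2)[198:210,340:358]).astype(int))
for s in([348.3,203.6],[348.2,203.9]): print(tri((274.43,207.34),s)*1000)
```

```text
[[129 152 168 173 174 177 175 175 176 175 175 173 174 174 174 174 177 172]
 [111 129 152 169 173 173 174 173 173 170 169 167 172 173 175 174 174 174]
 [ 98 106 135 165 172 170 168 166 162 152 147 146 159 170 175 174 175 174]
 [ 81  88 120 158 166 159 155 149 142 130 119 116 137 160 172 173 173 172]
 [ 68  70 104 139 145 138 136 140 141 134 116 105 120 146 165 173 173 172]
 [ 59  62  85 114 118 123 133 146 154 149 135 117 108 123 148 167 172 174]
 [ 56  58  75  98 100 113 133 150 156 154 146 122 101 103 122 149 168 173]
 [ 60  57  75  90  99 103 121 138 140 139 130 108  94  88 102 134 163 173]
 [ 60  61  76  94  98 100 106 114 112 109 102  94  97 105 117 145 165 173]
 [ 67  72  85  96  98 100  90  88  93 100 106 113 130 141 151 165 172 176]
 [ 85  90  94  98  99  93  85  84 109 131 143 150 162 169 170 172 176 176]
 [ 96  97 100 101  99  95  88  97 135 160 169 171 173 176 176 176 173 175]]
[577.0738 119.409   25.2805]
[577.0949 119.321   24.176 ]
```

All three labels triangulate to z≈24–25 mm, so the modules are level and seated. Now I switch on.

```bash
python3 -m pendant '[[[8,40,0,0,0,0,0.35],[9,40,0,0,0,0,0.35],[9,40,0,0,0,0,0.35],[9,40,0,0,0,0,0.35],[9,40,0,0,0,0,0.35],[9,40,0,0,0,0.2,0.35],[9,35,0,0,0,0,0.35],[4,10,-10,0,0,0,0.35],[0,0,0,0,0,0,0.35]]]' 5; python3 st.py
```

```text
clock: 33.45
position: [0.4796, 0.1219, 0.1188]
eef_rot: [-163.6, 89.9, -174.6]
force: [-1.0, 0.1, 0.1]
gripper_width: 0.352
t 33.45 p [479.6161 121.8544 118.8381] yawY 78.99961680022304 tiltxz [-0.0022 -0.0002 -1.    ] F [-1.0016  0.1394  0.0734] T [ 0.0135 -0.0117  0.0164] w 32.413546997805526 q [  5.374   23.3683 100.6     -0.      56.1574 -73.6256]
```

```bash
python3 -m pendant '[[[0.6,-5.8,-30,0,0,-0.4,0.35],[0,0,-30,0,0,0,0.35],[0,0,-20,0,0,0,0.35],[0,0,-8,0,0,0,0.35],[0,0,-4.5,0,0,0,0.35],[0,0,0,0,0,0,0.35]]]' 5; python3 st.py
```

```text
clock: 34.05
position: [0.4811, 0.114, 0.0278]
eef_rot: [-122.3, 90.0, -133.9]
force: [-0.2, -0.9, 0.3]
gripper_width: 0.348
t 34.05 p [481.1384 114.0479  27.8307] yawY 78.36308331816079 tiltxz [-0. -0. -1.] F [-0.2263 -0.8741  0.2605] T [ 0.0349 -0.0123 -0.0011] w 32.05294557886078 q [  4.4478  31.3672 105.6001  -0.0022  43.0343 -73.9137]
```

```bash
python3 -m pendant '[[[0,1,-1.5,0,0,0,0.2],[0,0,0,0,0,0,0.1],[0,0,0,0,0,0,0.05],[0,0,0,0,0,0,0.05],[0.6,3,0,0,0,0,0.05],[0.6,3,0,0,0,0,0.05],[0.6,3,0,0,0,0,0.05],[0.6,3,0,0,0,0,0.05],[0.6,2.5,0,0,0,0,0.05],[0,0,0,0,0,0,0.05]]]' 5; python3 st.py
```

```text
clock: 35.05
position: [0.4841, 0.1294, 0.0265]
eef_rot: [-83.7, 89.9, -95.2]
force: [-1.9, -9.7, 7.4]
gripper_width: 0.087
t 35.05 p [484.0597 129.3714  26.4849] yawY 78.48012617197739 tiltxz [-0.0002 -0.0019 -1.    ] F [-1.9383 -9.7159  7.4001] T [-1.7713  0.3621  0.0147] w 8.045432410089164 q [  6.2617  31.9953 104.5747  -0.1563  43.4519 -72.1049]
```

```bash
python3 -m pendant '[[[0,0,0,0,0,0,0.2],[0,0,0,0,0,0,0.35],[0,0,20,0,0,0,0.35],[0,0,40,0,0,0,0.5],[0,0,45,0,0,0,0.5],[0,0,45,0,0,-7,0.5],[0,0,45,0,0,-7,0.5],[0,0,30,0,0,-7,0.5],[0,0,0,0,0,0,0.5]]]' 10; python3 st.py
python3 - <<'E'
from h import *
T=grab("top",4); np.save("t10.npy",T);Sc=grab("scene",4); np.save("s10.npy",Sc)
a=T[170:280,130:345,::-1]
cv2.imwrite('pics/t10.png',np.clip(cv2.resize(a,None,fx=3.7,fy=3.7,interpolation=2)*1.5,0,255).astype(np.uint8))
b=Sc[100:235,285:435,::-1]
cv2.imwrite('pics/s10.png',np.clip(cv2.resize(b,None,fx=4.4,fy=4.4,interpolation=2)*1.5,0,255).astype(np.uint8))
E
```

```text
clock: 35.95
position: [0.486, 0.1308, 0.2556]
eef_rot: [42.6, 89.5, 9.9]
force: [0.5, 0.2, -1.0]
gripper_width: 0.5
t 35.95 p [486.0259 130.7851 255.5777] yawY 57.26041049315178 tiltxz [ 0.0089  0.0015 -1.    ] F [ 0.5129  0.205  -1.0136] T [-0.0565 -0.0039  0.0004] w 45.99734765019827 q [  6.3096  15.7409  88.1818   0.0332  75.5603 -50.9578]
```

View pics/t10.png

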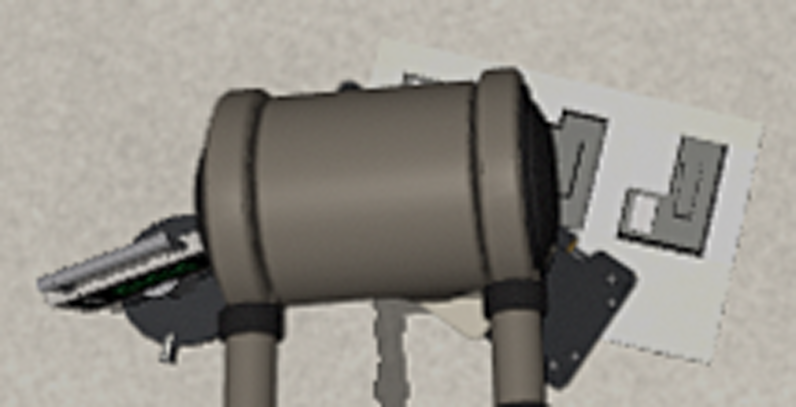

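View pics/s10.png

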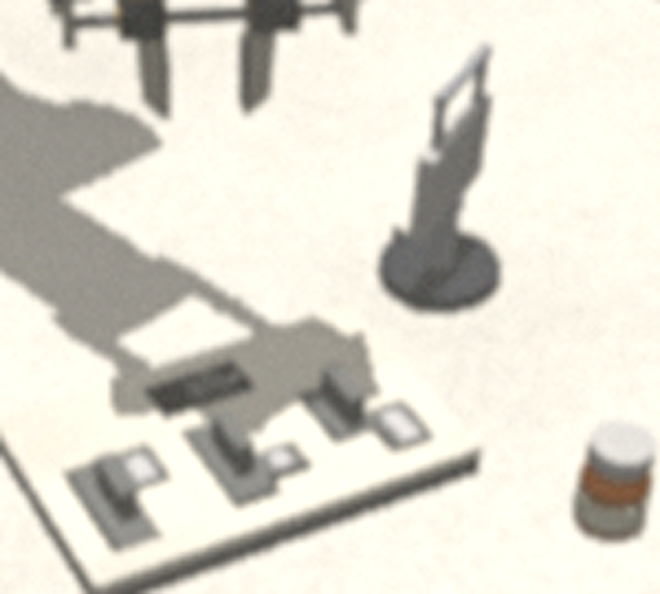

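The modules are seated and the readout is unmoved, with its bar at (100,260) in the top crop. I'm moving over the bar.

```bash
python3 -m pendant '[[[-2,40,0,0,0,-7,0.5],[-2,40,0,0,0,-7,0.5],[-2,40,0,0,0,-7,0.5],[-2,40,0,0,0,-7,0.5],[-2,40,0,0,0,-7,0.5],[-2.7,40,0,0,0,-1,0.5],[0,3,0,0,0,0,0.5],[0,0,0,0,0,0,0.5]]]' 10; python3 st.py
```

```text
clock: 37.15
position: [0.4708, 0.3736, 0.25]
eef_rot: [-69.6, 89.9, -138.1]
force: [-0.0, -0.7, 0.3]
gripper_width: 0.498
t 37.15 p [470.8028 373.6389 250.0257] yawY 21.542615449352226 tiltxz [-0.0014 -0.0012 -1.    ] F [-0.0138 -0.6946  0.2836] T [-0.065   0.0128  0.0403] w 45.808492423105605 q [31.144  26.9386 72.1795 -0.0198 80.9849  9.6045]
```

```bash
python3 -m pendant '[[[2.5,0.5,-30,0,0,-0.5,0.5],[0,0,-25,0,0,0,0.5],[0,0,-15,0,0,0,0.5],[0,0,-10,0,0,0,0.5],[0,0,-7,0,0,0,0.5],[0,0,0,0,0,0,0.5]]]' 10; python3 st.py
python3 - <<'E'
from h import *
Sc=grab("scene",2)
b=Sc[85:185,345:445,::-1]
cv2.imwrite('pics/s11.png',np.clip(cv2.resize(b,None,fx=6,fy=6,interpolation=2)*1.5,0,255).astype(np.uint8))
E
```

```text
clock: 37.75
position: [0.4739, 0.3728, 0.1637]
eef_rot: [-71.9, 89.9, -141.1]
force: [-0.4, -0.3, 0.1]
gripper_width: 0.499
t 37.75 p [473.8908 372.7955 163.6868] yawY 20.855798436919503 tiltxz [-0.0008 -0.0006 -1.    ] F [-0.361  -0.2607  0.145 ] T [-0.1103  0.0615 -0.0794] w 45.93213152157153 q [30.9156 30.7637 79.6701 -0.0082 69.6211 10.0627]
```

View pics/s11.png

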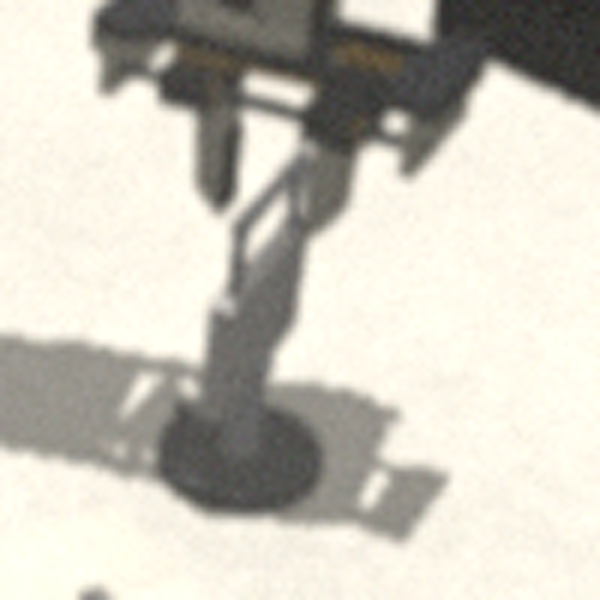

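The bar is between the open fingers, so I'll close.

```bash
python3 -m pendant '[[[0,0,-1,0,0,0,0.3],[0,0,0,0,0,0,0.1],[0,0,0,0,0,0,0.05],[0,0,0,0,0,0,0.05],[0,0,0,0,0,0,0.05],[0,0,0,0,0,0,0.05],[0,0,0,0,0,0,0.05]]]' 15; python3 st.py
```

```text
clock: 38.55
position: [0.4741, 0.3737, 0.1633]
eef_rot: [95.5, 90.0, 26.4]
force: [1.1, -0.0, -0.1]
gripper_width: 0.1
t 38.55 p [474.0701 373.6824 163.2637] yawY 20.898297317717425 tiltxz [ 0.0007  0.0003 -1.    ] F [ 1.1036 -0.0014 -0.127 ] T [-0.0085 -0.1127  0.1041] w 9.155544423027264 q [30.9773 30.8016 79.6747 -0.0035 69.4822 10.0802]
```

```bash
python3 -m pendant '[[[0.2,-0.5,0,0,0,-5.9,0.05],[0.2,-0.5,0,0,0,-5.9,0.05],[0.2,-0.5,0,0,0,-5.9,0.05],[0.2,-0.4,0,0,0,-5.9,0.05],[0.3,-0.4,0,0,0,-5.9,0.05],[0,0,0,0,0,0,0.05]]]' 20; python3 st.py
```

```text
clock: 39.15
position: [0.475, 0.3717, 0.1633]
eef_rot: [159.6, 89.9, 61.0]
force: [0.4, 1.3, -1.2]
gripper_width: 0.101
t 39.15 p [475.0344 371.6568 163.2858] yawY -8.651305653054525 tiltxz [ 0.0004  0.0008 -1.    ] F [ 0.4293  1.2598 -1.2303] T [ 0.2674  0.0262 -0.0202] w 9.255881254443883 q [30.7476 30.7462 79.7688  0.0283 69.4396 39.389 ]
```

Now the tilt arc.

```bash
python3 -m pendant '[[[7.4,-1.1,-0.7,0,0,0,0.05],[7.3,-1.1,-1.2,0,0,0,0.05],[7.1,-1.1,-1.9,0,0,0,0.05],[7.1,-1.1,-2.4,0,0,0,0.05],[6.8,-1,-3,0,0,0,0.05],[6.5,-1,-3.4,0,0,0,0.05],[0,0,0,0,0,0,0.05],[0,0,0,0,0,0,0.05]]]' 15; python3 st.py
```

```text
clock: 39.95
position: [0.5178, 0.3645, 0.15]
eef_rot: [66.2, 89.9, -32.5]
force: [2.1, 1.2, -1.5]
gripper_width: 0.104
t 39.95 p [517.8153 364.5338 150.047 ] yawY -8.622521130980026 tiltxz [ 0.0008 -0.0005 -1.    ] F [ 2.0872  1.235  -1.5206] T [ 0.2113 -0.2483  0.0386] w 9.54342283458003 q [28.2396 34.5203 75.197  -0.0504 70.2561 36.8791]
```

```bash
python3 -m pendant '[[[0,0,0,0,0,0,0.2],[0,0,0,0,0,0,0.5],[0,0,10,0,0,0,0.5],[0,0,30,0,0,0,0.5],[0,0,45,0,0,0,0.5],[-20,0,40,0,0,0,0.5],[-40,20,20,0,0,0,0.5],[-45,20,0,0,0,0,0.5],[-45,20,0,0,0,0,0.5],[-45,20,0,0,0,0,0.5],[-40,20,0,0,0,0,0.5],[0,0,0,0,0,0,0.5]]]' 15; python3 st.py
python3 - <<'E'
from h import *
T=grab("top",4); np.save("t12.npy",T);Sc=grab("scene",4); np.save("s12.npy",Sc)
cv2.imwrite('pics/t12.png',T[:,:,::-1].astype(np.uint8))
a=T[215:285,130:220,::-1]
cv2.imwrite('pics/t12r.png',np.clip(cv2.resize(a,None,fx=8,fy=8,interpolation=2)*1.5,0,255).astype(np.uint8))
b=Sc[100:180,355:435,::-1]
cv2.imwrite('pics/s12r.png',np.clip(cv2.resize(b,None,fx=7,fy=7,interpolation=2)*1.5,0,255).astype(np.uint8))
E
```

```text
clock: 41.15
position: [0.2774, 0.4667, 0.297]
eef_rot: [-158.0, 89.9, 103.7]
force: [0.5, -0.4, 0.2]
gripper_width: 0.502
t 41.15 p [277.3843 466.6518 297.0313] yawY -8.259287384851916 tiltxz [-0.0004  0.0018 -1.    ] F [ 0.5313 -0.3655  0.195 ] T [-0.0891  0.0845 -0.0964] w 46.14110778205872 q [51.1327 18.9664 77.1231  0.0835 83.847  59.3831]
```

View pics/t12.png

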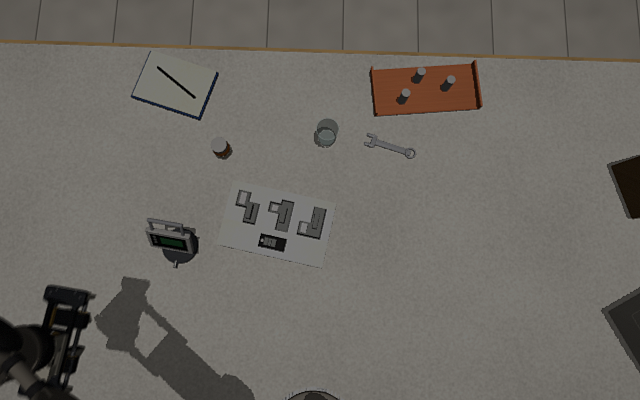

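View pics/t12r.png

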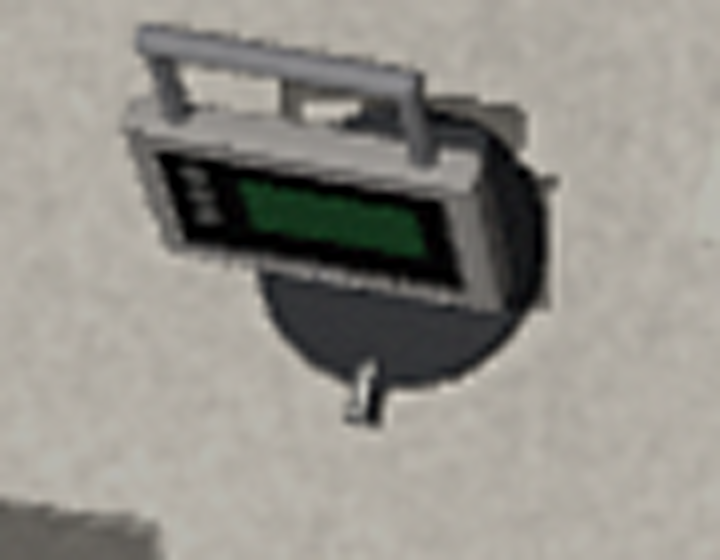

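View pics/s12r.png

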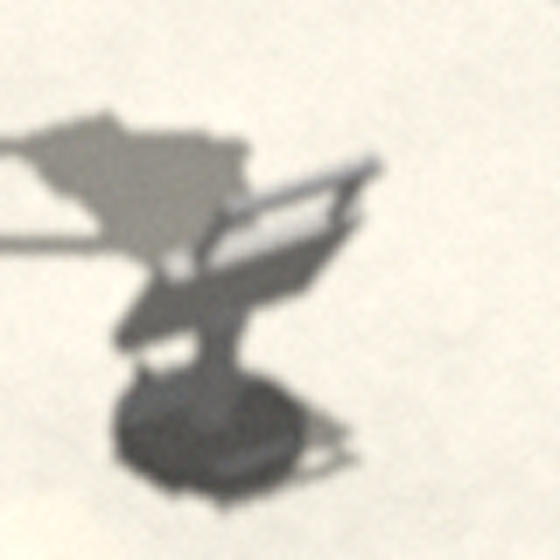

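```bash
python3 - <<'E'
from h import *
t=lambda p:np.array(p)/8+[129.56,214.56]; s=lambda p:np.array(p)/7+[354.57,99.57]
a=tri(t((142,40)),s((378,163))); b=tri(t((418,84)),s((230,210)))
d=a-b; print(a,b,np.linalg.norm(d),"bar yaw",np.degrees(np.arctan2(-d[0],d[1])),(a+b)/2)
pts=np.array([[546,240],[540,270],[520,315],[470,362],[430,380],[400,388],[370,385],[330,365],[290,325],[268,290],[470,115],[505,138]])
for z in(.008,.012,.016):
    W=cast("top",pts/8+[129.56,214.56],z); A=np.c_[2*W,np.ones(len(W))]; c=np.linalg.lstsq(A,(W**2).sum(1),rcond=None)[0]
    m=cast("top",np.array([[372,365],[366,393],[358,420]])/8+[129.56,214.56],z)
    print(z,c[:2],np.sqrt(c[2]+c[:2]@c[:2]),[float(np.degrees(np.arctan2(*(c[:2]-q)[::-1]))) for q in m], "tilt",np.degrees(np.arctan2(((a+b)/2)[:2]@[.989,-.15]-c[:2]@[.989,-.15],((a+b)/2)[2]-.085)))
# mark in scene & top triangulated (top of its tip)
print(tri(t((366,385)),s((143,372))))
E
python3 - <<'E'
import cv2,numpy as np
T=np.load('t12.npy');a=T[255:272,165:190,::-1]
cv2.imwrite('pics/mark.png',np.clip(cv2.resize(a,None,fx=24,fy=24,interpolation=cv2.INTER_NEAREST)*1.5,0,255).astype(np.uint8))
E
```

```text
[0.5222 0.4071 0.1669] [0.5112 0.3246 0.1693] 0.0831958296266413 bar yaw -7.561350996635211 [0.5167 0.3659 0.1681]
0.008 [0.4709 0.3713] 0.047310007894096444 [-10.700942718380988, -10.189363634913937, -10.532535319869872] tilt 29.016448988026973
0.012 [0.4707 0.3701] 0.04715644861401827 [-10.700942718382375, -10.189363634915038, -10.532535319870917] tilt 29.016361162554976
0.016 [0.4705 0.3689] 0.04700288933393734 [-10.700942718381002, -10.1893636349139, -10.532535319869911] tilt 29.01627333693401
[0.4212 0.3767 0.0115]
```

View pics/mark.png

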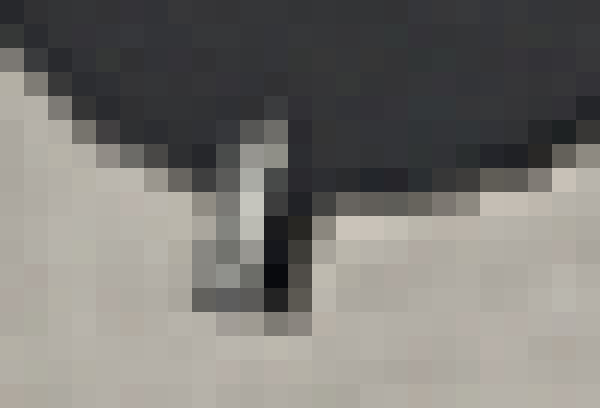

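Run:
```python
from h import *
Sc=np.load("s12.npy");T=np.load("t12.npy")
a=Sc[145:177,365:405,::-1]
cv2.imwrite('pics/mk_s.png',np.clip(cv2.resize(a,None,fx=18,fy=18,interpolation=cv2.INTER_CUBIC)*1.5,0,255).astype(np.uint8))
# foot in top: fit circle on mask contour excluding panel : subpixel threshold
g=T.mean(2).astype(np.float32); x0,y0=155,222
up=cv2.resize(g[y0:275,x0:205],None,fx=8,fy=8,interpolation=2)
m=(up<78).astype(np.uint8); cs,_=cv2.findContours(m,cv2.RETR_EXTERNAL,cv2.CHAIN_APPROX_NONE)
c=max(cs,key=cv2.contourArea)[:,0]; p=(c+.5)/8-.5+[x0,y0]
W=cast("top",p,.012); C=np.array([.4707,.3701])
for it in range(5):
    r=np.linalg.norm(W-C,axis=1); s=abs(r-.0475)<(.004 if it<2 else .0012); q=W[s]
    A=np.c_[2*q,np.ones(len(q))]; k=np.linalg.lstsq(A,(q**2).sum(1),rcond=None)[0]; C=k[:2]; print(C,np.sqrt(k[2]+C@C),s.sum())
for u in([174.7,262.8],[175.0,262.8],[175.3,263.5]):
    w=cast("top",[u],.012)[0]; print(u,w,np.degrees(np.arctan2(*(C-w)[::-1])))
```

```text
[0.4706 0.3702] 0.049075428028598614 656
[0.4705 0.3702] 0.049032178626265195 653
[0.4702 0.3699] 0.04792301440751608 169
[0.4699 0.3697] 0.047950858559484597 255
[0.4698 0.3696] 0.04793563854093419 287
[174.7, 262.8] [0.4227 0.3809] -13.558155466111915
[175.0, 262.8] [0.4227 0.3801] -12.642650975925257
[175.3, 263.5] [0.4209 0.3792] -11.129969160264922
```

View pics/mk_s.png

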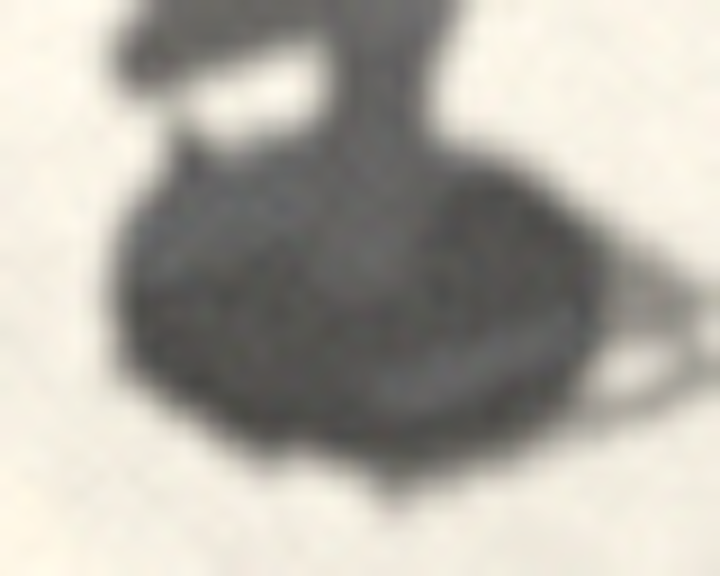

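Run:
```python
from h import *
C=np.array([.4698,.3696])
for u,s in(([174.7,262.8],[374.8,152.3]),([174.9,262.3],[374.8,152.6]),([175,264],[374.8,152.6]),([175,263],[375.3,152.6])):
    X=tri(u,s); print(X,np.degrees(np.arctan2(*(C-X[:2])[::-1])))
S0=np.load("s12.npy").mean(2); print(np.round(S0[148:160,368:384]).astype(int))
T=np.load("t12.npy").mean(2); print(np.round(T[256:270,168:184]).astype(int))
```

```text
[0.4205 0.3773 0.0128] -8.83649044909442
[0.4216 0.3766 0.0125] -8.32487423550188
[0.418  0.3783 0.0093] -9.530313611446637
[0.4207 0.3781 0.0109] -9.762623550662726
[[163 160 145 107  73  71  70  80  89  98 111 123 134 136 122  90]
 [164 164 149 121  91  84  91 105 124 132 141 152 159 156 133  94]
 [164 163 156 141 122 116 115 128 146 157 156 160 161 152 128  89]
 [164 161 161 153 149 140 123 124 143 152 149 144 141 132 106  77]
 [160 160 158 162 158 145 112  98 116 130 126 113 107  96  79  67]
 [160 161 161 161 161 143 102  73  83  97  95  85  75  73  70  63]
 [161 161 161 159 152 129  92  64  69  76  76  71  68  67  65  66]
 [162 161 162 153 135 106  76  68  68  67  68  66  69  69  67  66]
 [162 160 159 142 111  81  66  68  67  71  68  71  66  68  68  64]
 [163 163 154 127  87  72  68  67  70  67  66  67  68  67  64  67]
 [159 159 149 111  80  67  66  69  67  66  65  64  60  62  62  67]
 [158 160 144 103  71  65  70  65  63  63  60  56  59  59  63  66]]
[[ 36  36  37  36  35  37  37  36  36  37  36  36  36  36  36  35]
 [ 34  36  33  35  36  34  36  35  36  36  37  36  36  36  35  36]
 [ 30  33  36  36  35  36  35  35  34  35  36  37  35  36  37  37]
 [ 36  29  33  34  34  34  33  33  40  34  36  35  35  37  37  37]
 [ 77  43  33  31  33  34  37  58  72  30  35  36  36  36  35  36]
 [116  94  71  49  32  26  50  99  94  30  36  36  34  35  35  34]
 [119 121 122 100  67  42  60 113  49  29  31  29  26  26  31  37]
 [119 119 120 121 120  93  81 130  41  23  44  67  62  61  66  80]
 [119 118 119 119 120 110  87 123  18  26  90 130 129 125 121 118]
 [119 116 116 120 114  89  76  99  16  40 109 120 119 116 113 113]
 [117 114 115 117 113  89  95  72   7  51 123 114 111 112 112 114]
 [118 114 113 114 110  65  62  60  24  59 121 112 111 112 114 116]
 [119 115 114 116 119 117 105 103  82  89 118 116 117 116 116 115]
 [118 117 116 118 116 118 121 120 122 120 115 116 117 115 114 113]]
```

Run:
```python
from h import *
from scipy.optimize import least_squares
Sc=np.load("s12.npy"); g=Sc.mean(2).astype(np.float32); x0,y0=362,140
up=cv2.resize(g[y0:178,x0:404],None,fx=8,fy=8,interpolation=2)
m=(up<110).astype(np.uint8); cs,_=cv2.findContours(m,cv2.RETR_EXTERNAL,cv2.CHAIN_APPROX_NONE)
c=max(cs,key=cv2.contourArea)[:,0]; p=(c+.5)/8-.5+[x0,y0]
W=cast("scene",p,0.)
# lower/left-bottom arc: rows>164, cols 371..395, exclude bumps
s=(p[:,1]>162)&(p[:,0]<396); q=W[s]
f=least_squares(lambda k:np.hypot(*(q-k).T)-.048,[.47,.37],loss='soft_l1',f_scale=.0005); print("base centre scene z0",f.x,np.abs(f.fun).mean(),s.sum())
# upper-left arc at z=.012
V=cast("scene",p,.012); s=(p[:,1]<163)&(p[:,1]>154)&(p[:,0]<376); q=V[s]
f2=least_squares(lambda k:np.hypot(*(q-k).T)-.048,f.x,loss='soft_l1',f_scale=.0005); print("top centre",f2.x,s.sum())
for u in([374.8,152.5],[375,151.8],[374.6,153.2]):
  for z in(.006,.012,.018):
    w=cast("scene",[u],z)[0]; print(u,z,w,np.hypot(*(w-f.x)),np.degrees(np.arctan2(*(f.x-w)[::-1])))
```

```text
base centre scene z0 [0.4735 0.3716] 0.0013365616973341939 224
top centre [0.4739 0.3684] 72
[374.8, 152.5] 0.006 [0.4133 0.3792] 0.06070066375025028 -7.209805407882077
[374.8, 152.5] 0.012 [0.4193 0.3732] 0.054239192170189854 -1.6223642044203284
[374.8, 152.5] 0.018 [0.4253 0.3671] 0.048428107404769126 5.387414275115728
[375, 151.8] 0.006 [0.4106 0.3827] 0.063905077643155 -9.989138036498927
[375, 151.8] 0.012 [0.4166 0.3766] 0.057130653235954613 -4.998210751541363
[375, 151.8] 0.018 [0.4226 0.3705] 0.050903046232795436 1.2721238886120252
[374.6, 153.2] 0.006 [0.416  0.3758] 0.057667712405391335 -4.143086899814339
[374.6, 153.2] 0.012 [0.422  0.3697] 0.051567988448440155 2.1017236765264946
[374.6, 153.2] 0.018 [0.428  0.3637] 0.04623793969551139 9.898850880932716
```

The tilt measures 29°. Swivel: the bar is at about -8°, while the mark direction comes out between -9° and -12.5° depending on the assumed mark height, best estimate about -11°. I'll regrip and turn 2.4° more for margin.

```bash
python3 -m pendant '[[[40,-20,0,0,0,0,0.5],[45,-20,0,0,0,0,0.5],[45,-20,0,0,0,0,0.5],[45,-20,0,0,0,0,0.5],[40,-20,0,0,0,0,0.5],[25,-2,-30,0,0,-0.4,0.5],[0,0,-30,0,0,0,0.5],[0,0,0,0,0,0,0.5]]]' 15; python3 st.py
```

```text
clock: 42.35
position: [0.5215, 0.3605, 0.2303]
eef_rot: [-52.7, 89.4, -151.8]
force: [-1.0, 0.0, -0.0]
gripper_width: 0.501
t 42.35 p [521.472  360.4952 230.3041] yawY -9.161229234185411 tiltxz [-0.0087 -0.0047 -1.    ] F [-0.9644  0.0286 -0.0199] T [-0.1633  0.1065  0.0596] w 46.10134860708721 q [27.7365 31.5635 67.5197 -0.0042 81.4816 36.897 ]
```

```bash
python3 -m pendant '[[[-2,2,-25,0,0,0.3,0.5],[-1,2,-25,0,0,0.2,0.5],[0,0,-15,0,0,0,0.5],[0,0,-10,0,0,0,0.5],[0,0,-4,0,0,0,0.5],[0,0,0,0,0,0,0.5]]]' 15; python3 st.py
```

```text
clock: 42.95
position: [0.5193, 0.367, 0.1572]
eef_rot: [121.8, 90.0, 23.3]
force: [0.8, 0.2, 0.2]
gripper_width: 0.498
t 42.95 p [519.3441 367.0037 157.2132] yawY -8.501964776508451 tiltxz [ 0.0007  0.0003 -1.    ] F [0.8432 0.2009 0.2004] T [-0.1188  0.0327 -0.009 ] w 45.79767603225044 q [28.3494 34.4241 74.1776 -0.0039 71.3567 36.8526]
```

```bash
python3 -m pendant '[[[-1.5,-1,-6,0,0,0,0.5],[0,0,0,0,0,0,0.2],[0,0,0,0,0,0,0.08],[0,0,0,0,0,0,0.05],[0,0,0,0,0,0,0.05],[0,0,0,0,0,0,0.05],[-0.1,-1,0,0,0,-1.3,0.05],[-0.1,-1,0,0,0,-1.3,0.05],[0,0,0,0,0,0,0.05]]]' 15; python3 st.py
```

```text
clock: 43.85
position: [0.5179, 0.3639, 0.1507]
eef_rot: [121.2, 89.9, 20.0]
force: [3.1, 0.5, 0.0]
gripper_width: 0.101
t 43.85 p [517.8534 363.8751 150.7374] yawY -11.176315909487855 tiltxz [ 0.001   0.0004 -1.    ] F [3.0733 0.4908 0.0222] T [ 0.0034 -0.4221  0.0351] w 9.324513443404792 q [28.1655 34.4265 75.2537 -0.0095 70.2578 39.345 ]
```

```bash
python3 -m pendant '[[[0,0,0,0,0,0,0.2],[0,0,0,0,0,0,0.5],[0,0,10,0,0,0,0.5],[0,0,30,0,0,0,0.5],[0,0,45,0,0,0,0.5],[-20,0,40,0,0,0,0.5],[-40,20,20,0,0,0,0.5],[-45,20,0,0,0,0,0.5],[-45,20,0,0,0,0,0.5],[-45,20,0,0,0,0,0.5],[-40,20,0,0,0,0,0.5],[0,0,0,0,0,0,0.5]]]' 15
python3 - <<'E'
from h import *
T=grab("top",4); np.save("t13.npy",T);Sc=grab("scene",4); np.save("s13.npy",Sc)
cv2.imwrite('pics/t13l.png',np.clip(cv2.resize(T[170:280,130:345,::-1],None,fx=3.7,fy=3.7,interpolation=2)*1.5,0,255).astype(np.uint8))
cv2.imwrite('pics/t13r.png',np.clip(cv2.resize(T[215:285,130:220,::-1],None,fx=8,fy=8,interpolation=2)*1.5,0,255).astype(np.uint8))
cv2.imwrite('pics/s13.png',np.clip(cv2.resize(Sc[100:235,275:435,::-1],None,fx=4.4,fy=4.4,interpolation=2)*1.5,0,255).astype(np.uint8))
cv2.imwrite('pics/t13.png',T[:,:,::-1].astype(np.uint8))
E
```

```text
clock: 45.05
position: [0.2775, 0.4657, 0.2969]
eef_rot: [-136.6, 89.9, 122.6]
force: [0.5, 0.6, 0.3]
gripper_width: 0.502
```

View pics/t13l.png

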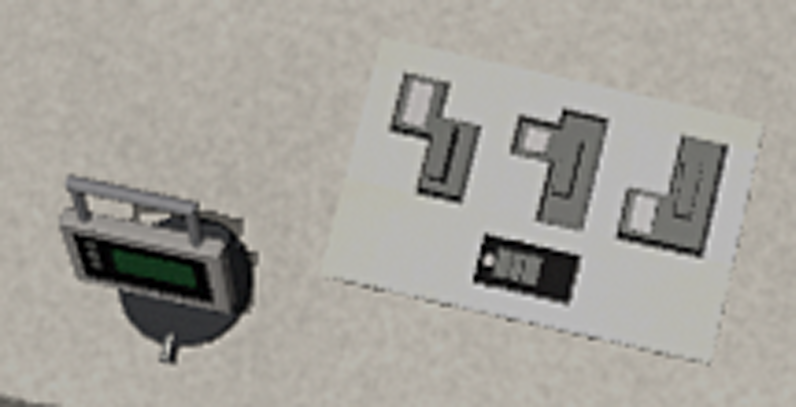

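View pics/t13r.png

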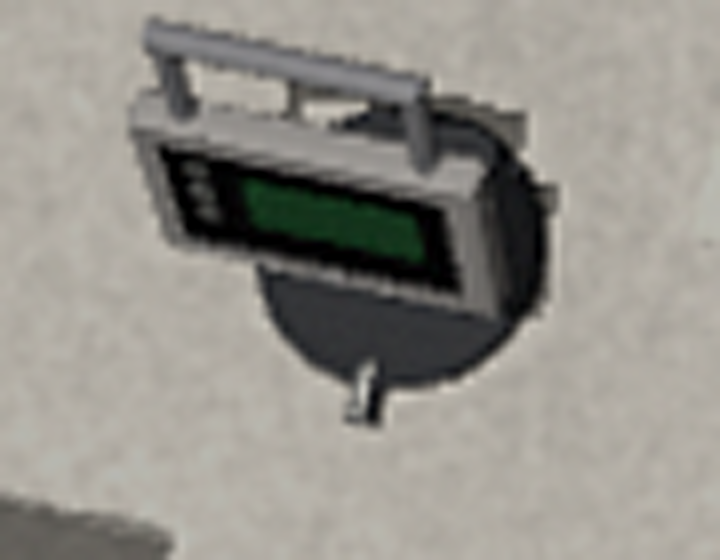

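View pics/s13.png

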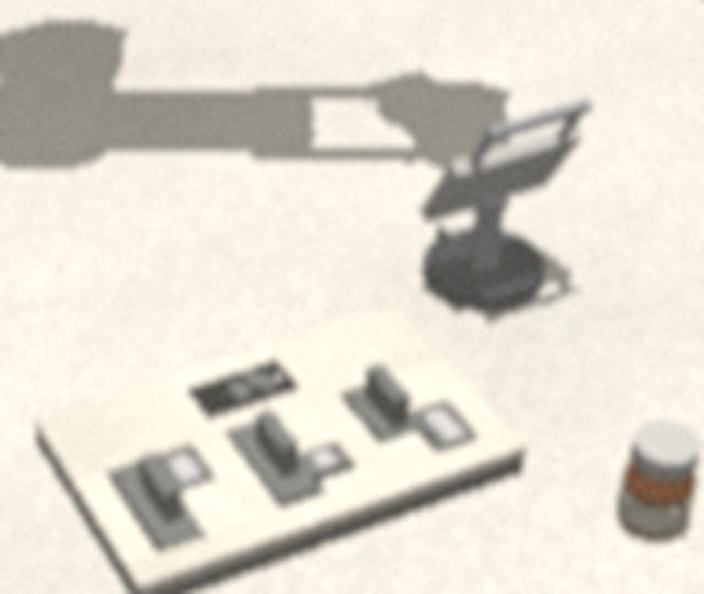

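View pics/t13.png

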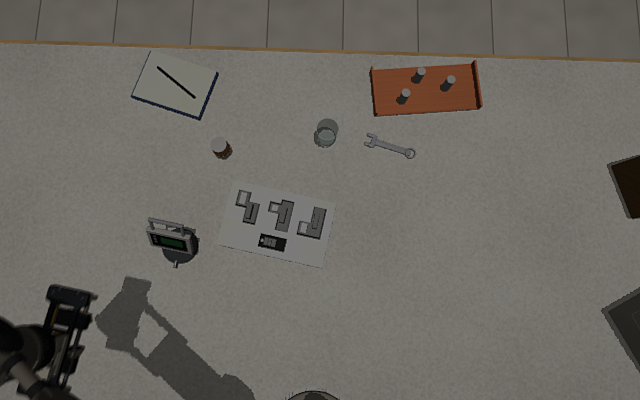

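Run:
```python
from h import *
t=lambda p:np.array(p)/8+[129.56,214.56]; s=lambda p:np.array(p)/4.4+[274.61,99.61]
a=tri(t((150,34)),s((586,103))); b=tri(t((427,88)),s((492,131)))
d=a-b; m=(a+b)/2; print(np.linalg.norm(d),np.degrees(np.arctan2(-d[0],d[1])),m,np.degrees(np.arctan2((m[:2]-[.4698,.3696])@[.98,-.19],m[2]-.085)))
robot.finish_job()
```

```text
0.08307325272565041 -9.213403023568803 [0.5166 0.3625 0.1695] 29.181819964724614
the job is handed in; nothing more can be done
```

The job is handed in, after about 45 s of the 210 s allowed. The checks before hand-in found everything in place; the least certain result is the readout's direction.

- **Order of work:** I slid the switch off until the ridge hit its stop, about 14 mm along. Then I seated the L, tee and step modules and slid the switch back on to its other stop. The readout came last.
- **Modules:** In both views all three lie flush in their pockets. Their white labels measured 24–25 mm high, against 26 mm expected.
- **L module:** It first landed tilted on the pocket rim. I caught this because its label measured about 35 mm high, then shifted it about 5 mm and pressed it down, with contact at 52.3 mm (52 mm expected).
- **Tee label:** An automatic reading gave 36 mm, but it had picked up part of the white deck. Re-read by eye it was 24–25 mm.
- **Switch:** In the last top picture the slider sits next to the white dot, so it is on.
- **Readout tilt:** About 29° from the two views, against 30° asked.
- **Readout swivel:** The bar is at -9.2° from the two views and -11.2° from the gripper. The mark's direction came out anywhere from about -8° to -13.5°, depending on the view and the mark height I assumed. I aimed for -11°, so the likely error is about 2–4° with a limit of 6.9°.
- **Cameras:** The two cameras disagreed by 1–2.5 mm, so for the pockets I used the average.
- **Bystanders:** The beaker, jar and wrench look unmoved in the last top picture, which I judged by eye.
- **End state:** The gripper was open and well clear of everything.

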